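# Hang the marking template level on its peg

### The job

Swing the steel keeper fully aside while the L-shaped plywood template stays in its leaning rack. Then lift the template out and hang it on the stand's peg by the one hole that lets it hang level, arm on top, and let it go so that it hangs still. Leave the keeper open, and leave the spindle, the sanding block and the bin where they are.

Things in the scene. Friction and masses are not known exactly. Their poses are not given: they have to be found in the camera images.
- template_center (a point): Centre of the bounding box (12 x 200 x 190 mm in x, y, z) of the loose L-shaped plywood marking template. x: normal of the plate; y: along the top arm, away from the leg; z: up the plate, top edge at z +95. Arm: y -100 to +100, z +45 to +95. Leg: y -100 to -40, z -95 to +45. Four through holes of 18 mm diameter in the arm, 36 mm below the top edge.
- template: The same template, same point and axes. One material and thickness (12 mm) throughout; 0.1 to 0.2 kg. At the start it stands loosely in the rack, leaning with it, y along the rack's y, and is lifted out along its own z.
- hole1 (a point): Centre of a hole of the template, at x 0, y -72, z +59 mm from template_center; same axes.
- hole2 (a point): Centre of a hole of the template, at x 0, y -32, z +59 mm from template_center; same axes.
- hole3 (a point): Centre of a hole of the template, at x 0, y 8, z +59 mm from template_center; same axes.
- hole4 (a point): Centre of a hole of the template, at x 0, y 48, z +59 mm from template_center; same axes.
- rack: Fixed rack; origin at table height, x ahead, y left. Holds the template leaning 30 degrees from vertical, top edge (about 195 mm above the table) towards the robot (-x). Ledges under leg and arm; a backboard behind its lower (-x) face ends 52 mm below its top edge, so both faces are free above that. An 18 mm column leaning alike, at y +124, carries the keeper.
- keeper (a joint): Angle (rad) of the keeper, a flat steel bar 14 mm wide, 8 thick, 78 long, lying 3 mm above the template's top edge near its free arm end, so that it cannot be lifted out. Pivots about an axis parallel to the template's z. 0 to 0.15: closed; opens to 1.6, its free end going to the robot side (template's -x). Stays where left; about 1 N at the post moves it.
- keeper_post (a point): Middle of the round steel post (14 mm diameter, 40 mm tall) standing on the free end of the keeper bar, parallel to the leaning template's z; 60 mm from the pivot axis. The bar's top is 20 mm below it.
- keeper_pivot (a point): Point on the keeper's pivot axis, level (along the axis) with keeper_post; fixed to the rack. With the keeper at 0, keeper_post lies 60 mm from it along the rack's -y.
- stand: Fixed hanging stand: dark base plate 150 x 150 x 18 mm, 24 mm round grey column (axis at x -45 mm, top at z 258 mm) and one level steel peg near its top, pointing along the stand's +x, away from the robot. Origin at table height, centre of the base.
- peg_mid (a point): Point on the peg's axis about where the template should hang: 250 mm above the table, 48 mm in front of the column, 35 mm from the free end. Peg diameter 10 mm. x along the peg to its free end, z up. The template comes straight from the rack if hung with its -x face to the column, its y along the stand's y.
- peg_tip (a point): Free end of the peg, on its axis.
- newel: Bystander: small turned wooden spindle standing upright, 68 mm diameter, 130 mm high; origin at its foot.
- sanding_block: Bystander: cork sanding block, 60 x 90 x 36 mm; origin under its centre.
- bin: Bystander: open blue plastic bin, 200 x 150 x 90 mm; origin under its centre.
There are look-alikes about, which are no part of the job. Of the things that look like the template, the largest one is meant. There is more than one size of the stand; the job needs the larger.

How it is judged:
On the way:
1. the keeper is swung aside (past 1.0 rad) while the template is still in the rack (value of joint keeper above 1 rad and distance of template_center from where it was at the start of the episode below 0.03 m), for 0.2 s.
At the end, for the whole second after the job is handed in: The peg passes through a hole of the template (hole centre within 8 mm sideways, 12 mm below to 6 mm above the peg's axis, -45 to +30 mm along it from peg_mid), arm on top and level within 0.12 rad, plate upright within 0.2 rad, at rest; the keeper is still open past 1.0 rad (((x of hole1 in the frame of peg_mid between -0.045 and 0.03 m and y of hole1 in the frame of peg_mid between -0.008 and 0.008 m and z of hole1 in the frame of peg_mid between -0.012 and 0.006 m) or (x of hole2 in the frame of peg_mid between -0.045 and 0.03 m and y of hole2 in the frame of peg_mid between -0.008 and 0.008 m and z of hole2 in the frame of peg_mid between -0.012 and 0.006 m) or (x of hole3 in the frame of peg_mid between -0.045 and 0.03 m and y of hole3 in the frame of peg_mid between -0.008 and 0.008 m and z of hole3 in the frame of peg_mid between -0.012 and 0.006 m) or (x of hole4 in the frame of peg_mid between -0.045 and 0.03 m and y of hole4 in the frame of peg_mid between -0.008 and 0.008 m and z of hole4 in the frame of peg_mid between -0.012 and 0.006 m)) and angle between template_center's own y axis and vertical between 1.4508 and 1.6908 rad and angle between template_center's own z axis and vertical below 0.2 rad and value of joint keeper above 1 rad and linear speed of template below 0.02 m/s and angular speed of template below 0.15 rad/s); the robot touches nothing.
It fails at once if the newel is disturbed (moved over 30 mm) (distance of newel from where it was at the start of the episode above 0.03 m).
It fails at once if the sanding block is disturbed (moved over 30 mm) (distance of sanding_block from where it was at the start of the episode above 0.03 m).
It fails at once if the bin is disturbed (moved over 30 mm) (distance of bin from where it was at the start of the episode above 0.03 m).
It also fails if it takes over 66 s, if anything falls off the work surface, if the arm or the gripper's body presses on something with over 40 N, if the wrist force passes 120 N, or if a joint passes its speed limit or range.

### The arm

A 7-joint arm with a two-finger parallel gripper is mounted at the origin on the work surface. World frame = base frame: x ahead of the robot, y to its left, z up, the work surface at z = 0. Lengths are in m, angles in rad, forces in N, time in s.
With the tool pointing down it reaches from about 0.4 to 0.85 m from the base axis. Payload 4.5 kg.
Tool frame: the origin (TCP) lies at the very end of the fingers, on their centre line; the grasp point (between the pads) lies 19 mm behind it; z points along the fingers, x is the direction in which the jaws open and shut, and the axes are right-handed (so a half turn about z gives the same grasp; the last joint's range is limited). The gripper opens to 88 mm and grips with 3 to 60 N. Pads are 18 mm wide; open, the fingers measure 123 mm over their backs; the gripper's body (75 mm by 187 mm) begins 45 mm behind the grasp point.
Start: joints at [0.034, 0.689, -0.195, 1.565, 0.157, 0.902, -0.215], TCP at [0.625, 0, 0.239] pointing down, gripper open.
Joint ranges: [-3.01, 3.01], [-0.46, 2.08], [-1.47, 1.51], [0.13, 2.56], [-1, 4.14], [0.04, 2.09], [-2.66, 2.66]. Speed limits (rad/s): [2.57, 2.57, 3.14, 3.14, 3.14, 3.14, 3.14].

### API

Orientations are given as a unit quaternion [x, y, z, w].
In Python, from plant import * gives the robot as it stands.
- The arm moves only by the tool apply_moves, never from a script. Its argument "series" is a list of rows, each an object of numbers: "x", "y", "z": the shift along the tool's x, y, z in units of 80 cm (1.0 is 80 cm); "wx", "wy", "wz": the turn, a rotation vector about the tool's x, y, z in units of pi rad (1.0 is pi rad); "fingers": the opening, from -1 (shut) to 1 (fully open), so that 0 is half open. In form: [{"x": .., "y": .., "z": .., "wx": .., "wy": .., "wz": .., "fingers": ..}, ...]. A call has 1 to 8 rows; each row shifts and turns the pose as measured when the row begins, along the tool's axes as they then stand; what a row does not reach is not made up. A row lasts 1/8 s, in which the tool goes at most 62.5 mm and 10.7 degrees, less where a joint would pass 70% of its speed; a pose out of reach is approached as far as the arm can. A call with a number of a shift or a turn outside -1 to 1 is refused whole. A call with a gripper value outside its range is refused whole. The fingers move at their own pace and stop on an object; "force" is the grip in N (left out, the last holds). Time passes only in rows, so rows that do not move let the fingers close. It gives the time, the measured TCP pose, the force and the opening at its end, in the units of the state.
- get_state(): the state, without advancing time (a new reading comes with each control period).
- snapshot(name): name is "scene" or "side" or "wrist"; returns (picture, depth): 480x640x3 uint8, red, green, blue; 480x640 float32, m along the optical axis (not along the pixel's ray), 0 where there is no reading.
- camera_model(name): a dict with "camera_matrix" (3x3 intrinsics, pixels), "dist_coeffs" ([k1, k2, p1, p2, k3] as OpenCV has them; the pictures are not rectified), "world_from_camera" (4x4, takes a point from camera to world coordinates). Camera axes: x right, y up, looking along -z (the intrinsics and any distortion apply to the point x, -y, -z); pixel columns grow to the right and rows downward; lengths in m; the calibration is good to about 2 mm. A picture is of the moment at which its call begins: read the wrist's pose just before it. camera_model takes no time and is no camera call; for the wrist camera it gives the pose at the moment of the call.
- finish_job(): hands the job in, once; it reports no verdict.
The state is a dict: "clock": time; "q": joint angles; "qd": joint speeds; "joint_torque": joint torques, N m; "tool_pos": TCP position; "eef_rot": TCP orientation; "contact_force": force on the tool from outside, world axes, zero at the start; "moment": the same for the moment, N m; "opening": opening from 0.0 (shut) to 1.0 (fully open).
Only numpy, scipy, OpenCV 4.12 (cv2) and the standard library are available. Lean on these libraries where they do the work, as an engineer would, in place of code of your own. Each camera call takes 0.05 s, during which the arm holds its last target. There are 200 camera calls.

## Working session

There is one attempt and no reset: what is moved stays moved. The work goes in short steps, Python scripts to look and compute and a tool call to move; the robot and the scene stay as the last step left them, time stands still between calls to the robot, and variables do not carry over. Pictures are saved under pics/ and viewed, about 8 in all and at most 12, crops included, and the job is handed in when it is done.

Besides the shell and the picture viewer there is one more tool, called after "Emit:" by a JSON object that holds its "method" and its "body". apply_moves: Moves the arm, as the interface text tells. Its arguments: {"type":"object","properties":{"series":{"type":"array","items":{"type":"object","properties":{"x":{"type":"number"},"y":{"type":"number"},"z":{"type":"number"},"wx":{"type":"number"},"wy":{"type":"number"},"wz":{"type":"number"},"fingers":{"type":"number"}}}},"force":{"type":"number"}},"required":["series"]}

```bash
ls; mkdir -p pics; cat > h.py <<'E'
from plant import *
import numpy as np, cv2
from scipy.spatial.transform import Rotation as R
def snap(n,save=None):
    M=camera_model(n); p,d=snapshot(n)
    np.savez('last_%s.npz'%n,p=p,d=d,K=M["camera_matrix"],D=M["dist_coeffs"],T=M["world_from_camera"])
    if save: cv2.imwrite('pics/'+save,p[:,:,::-1])
    return p,d
def load(n):
    return np.load('last_%s.npz'%n)
def cloud(n):
    f=load(n); v,u=np.mgrid[0:480,0:640]
    uv=np.stack([u,v],-1).reshape(-1,1,2).astype(float)
    xy=cv2.undistortPoints(uv,f['K'],f['D']).reshape(480,640,2)
    d=f['d']; P=np.stack([xy[...,0]*d,-xy[...,1]*d,-d],-1)
    return P@f['T'][:3,:3].T+f['T'][:3,3]
def proj(n,X):
    f=load(n); X=np.atleast_2d(X); c=(X-f['T'][:3,3])@f['T'][:3,:3]
    c=c*[1,-1,-1]
    return cv2.projectPoints(c,np.zeros(3),np.zeros(3),f['K'],f['D'])[0].reshape(-1,2)
E
python3 - <<'E'
from h import *
a,_=snap('scene','a.png'); b,_=snap('side','b.png')
for n in('scene','side'):
    f=load(n);print(n,f['T'].round(3).tolist(),f['K'][0,0],f['D'])
print(get_state())
E
```

```text
pics
scene [[0.016, -0.793, 0.61, 1.422], [1.0, 0.006, -0.018, -0.129], [0.011, 0.61, 0.793, 1.279], [0.0, 0.0, 0.0, 1.0]] 540.0502152257368 [0.03667968 0.         0.         0.         0.        ]
side [[0.879, 0.299, -0.372, 0.052], [-0.477, 0.519, -0.71, -1.082], [-0.019, 0.801, 0.598, 1.001], [0.0, 0.0, 0.0, 1.0]] 557.0549595474604 [-0.03518473  0.          0.          0.          0.        ]
{'clock': 0.1, 'q': array([ 0.03381749,  0.68987871, -0.19452226,  1.56622018,  0.157292  ,
        0.90248738, -0.21510705]), 'qd': array([-7.99473476e-04, -2.00752789e-03, -5.77101001e-05, -3.40218162e-03,
       -6.67164705e-04, -2.71593347e-04,  2.55388375e-03]), 'joint_torque': array([-3.08775299e-03, -5.28501892e+01, -1.27141513e+00, -1.53837240e+01,
       -5.25604945e-02,  1.96265515e-03,  5.71585565e-05]), 'tool_pos': array([ 6.24446684e-01, -5.02353158e-05,  2.38008930e-01]), 'eef_rot': array([ 9.99999678e-01,  2.30227552e-05, -8.00117911e-04,  5.46667712e-05]), 'contact_force': array([0.43975635, 0.53006744, 0.1122509 ]), 'moment': array([0.00546646, 0.00971953, 0.00793567]), 'opening': 1.002578440300638}
```

View pics/a.png

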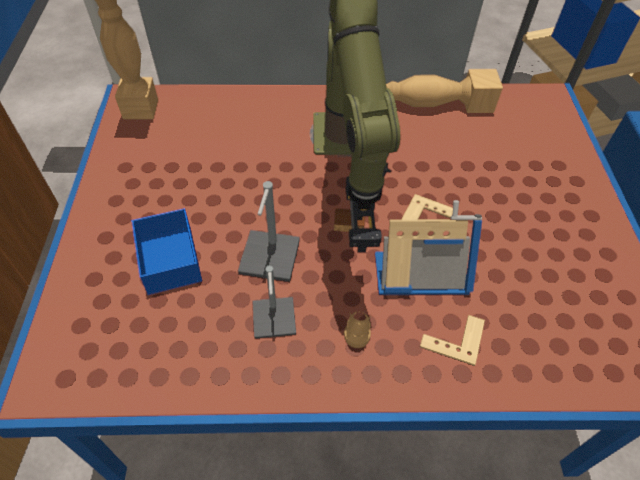

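View pics/b.png

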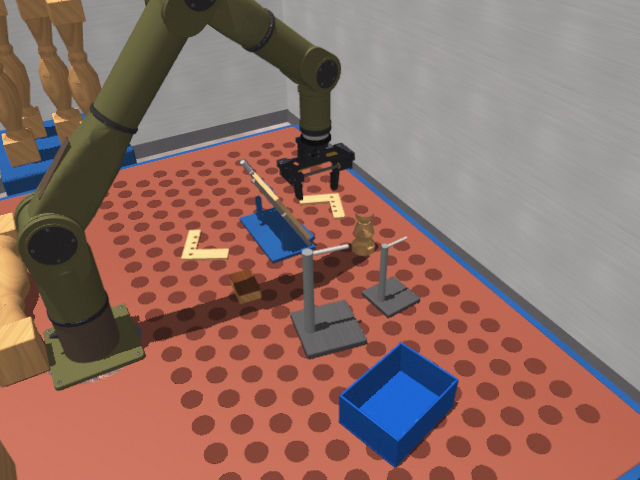

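The scene picture shows the rack with the template at about (390–475, 195–295), the keeper post at (456,208), the larger stand with its base at (270,255) and peg from (268,185) to (263,213). The side picture shows the larger stand's peg from (307,252) to (349,246). Next, an enlarged crop plus depth.

```bash
python3 - <<'E'
from h import *
f=load('scene');p=f['p'][:,:,::-1]
c1=cv2.resize(p[190:300,370:490],None,fx=4.5,fy=4.5,interpolation=cv2.INTER_CUBIC)
c2=cv2.resize(p[175:285,235:300],None,fx=4,fy=4.5,interpolation=cv2.INTER_CUBIC)
cv2.imwrite('pics/c.png',np.hstack([c1,c2]));print(c1.shape,c2.shape)
g=load('side');q=g['p'][:,:,::-1]
c3=cv2.resize(q[150:265,235:365],None,fx=5,fy=5,interpolation=cv2.INTER_CUBIC);cv2.imwrite('pics/d.png',c3)
C=cloud('scene')
for (u,v) in [(400,260),(400,240),(400,228),(430,232),(455,228),(456,208),(480,218),(268,187),(263,210),(255,270),(290,270),(360,330),(345,220)]:
    print((u,v),C[v,u].round(4))
E
```

```text
(495, 540, 3) (495, 260, 3)
(400, 260) [0.6086 0.1193 0.1064]
(400, 240) [0.5789 0.1161 0.1549]
(400, 228) [0.5623 0.1139 0.1845]
(430, 232) [0.4362 0.2421 0.0036]
(455, 228) [0.5608 0.257  0.1811]
(456, 208) [0.5356 0.2531 0.2314]
(480, 218) [0.5473 0.3185 0.2049]
(268, 187) [ 0.4883 -0.2246  0.2621]
(263, 210) [ 0.3406 -0.2615 -0.0035]
(255, 270) [ 0.5794 -0.2717  0.0203]
(290, 270) [ 0.5786 -0.1742  0.0178]
(360, 330) [0.7985 0.0028 0.0791]
(345, 220) [ 0.4215 -0.0138  0.0448]
```

View pics/c.png

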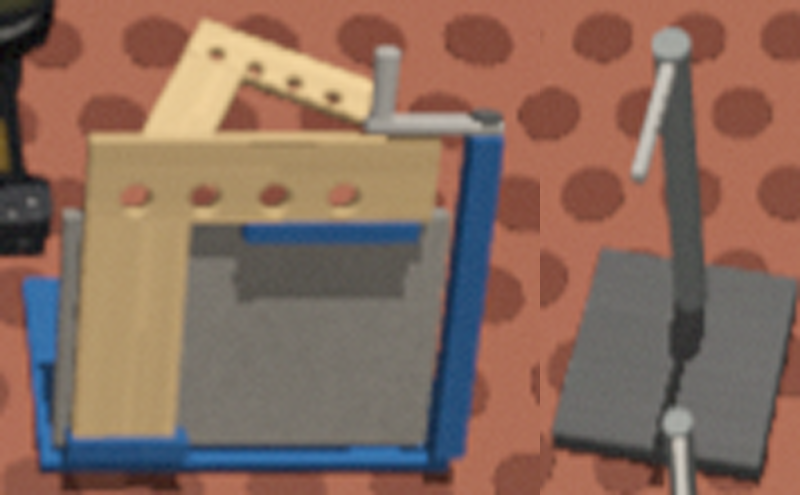

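View pics/d.png

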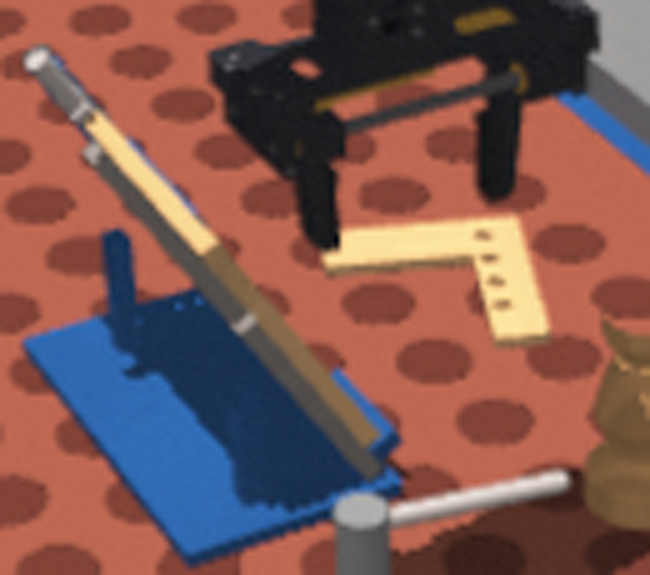

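```bash
cat > m.py <<'E'
from h import *
def ray(n,uv):
    f=load(n); x=cv2.undistortPoints(np.array([[uv]],float),f['K'],f['D'])[0,0]
    d=f['T'][:3,:3]@np.array([x[0],-x[1],-1]); return f['T'][:3,3],d/np.linalg.norm(d)
def onz(n,uv,z):
    o,d=ray(n,uv); return o+d*(z-o[2])/d[2]
def tri(a,b):
    (o1,d1),(o2,d2)=ray('scene',a),ray('side',b)
    s=np.linalg.lstsq(np.stack([d1,-d2],1),o2-o1,rcond=None)[0]
    p,q=o1+s[0]*d1,o2+s[1]*d2; return (p+q)/2,np.linalg.norm(p-q)
def c1(u,v): return (370+(u+.5)/4.5-.5,190+(v+.5)/4.5-.5)
def c2(u,v): return (235+(u-540+.5)/4-.5,175+(v+.5)/4.5-.5)
def c3(u,v): return (235+(u+.5)/5-.5,150+(v+.5)/5-.5)
E
python3 - <<'E'
from m import *
C=cloud('scene')
m=np.zeros((480,640),bool); m[242:282,391:408]=1; m[224:229,394:464]=1;m[236:238,394:464]=1
P=C[m]; 
for _ in range(4):
    c=P.mean(0); n=np.linalg.svd(P-c)[2][2]; r=(P-c)@n; P=P[abs(r)<max(.004,2.5*0)] if _ else P[abs(r)<.03]
n*=np.sign(n[0]); print('plane',c,n,'lean',np.degrees(np.arcsin(n[2])),len(P),r.std())
def on(uv):
    o,d=ray('scene',uv); return o+d*((c-o)@n)/(d@n)
H=[on(c1(u,196)) for u in(136,205,274,343)]
for h in H: print('hole',h.round(4))
print('spacing',[np.linalg.norm(H[i+1]-H[i]) for i in range(3)])
y=H[3]-H[0]; y-=n*(y@n); y/=np.linalg.norm(y); z=np.cross(n,y); print('y',y,'z',z,'yaw',np.degrees(np.arctan2(-y[0],y[1])))
h2=np.mean(H,0)+ y*(-20/1000)
for nm,(u,v) in dict(TL=(90,144),TR=(440,144),BL=(74,433),BR=(178,433),armB=(300,221)).items():
    q=on(c1(u,v)); print(nm,q.round(4),'rel hole2 y,z',((q-h2)@y).round(4),((q-h2)@z).round(4))
print('post top',C[206:210,455:458].reshape(-1,3).round(3).tolist())
tops=tri(c1(387,50),c3(38,60)); print('posttop',tops)
print('pivot cap',onz('scene',c1(486,118),.205))
t=tri(c2(638,178),c3(562,482)); print('pegtip',t)
ct=tri(c2(671,45),c3(361,512)); print('coltop',ct)
for p in [(555,440),(762,475),(800,283),(603,250)]: print('base',onz('scene',c2(*p),.018))
E
```

```text
plane [0.59344481 0.14243627 0.12927248] [ 0.86887711 -0.00565511  0.49499554] lean 29.66945621193327 668 0.0020079533212926494
hole [0.5692 0.1145 0.1715]
hole [0.5695 0.1542 0.1715]
hole [0.5697 0.194  0.1715]
hole [0.57   0.2337 0.1714]
spacing [np.float64(0.03977770917498482), np.float64(0.039765267380595715), np.float64(0.03974596571087436)]
y [ 7.02499866e-03  9.99974913e-01 -9.06854763e-04] z [-0.49497799  0.00426529  0.86889504] yaw -0.4025062503333904
TL [0.5531 0.0862 0.1995] rel hole2 y,z -0.0681 0.0322
TR [0.5545 0.286  0.1993] rel hole2 y,z 0.1318 0.0322
BL [0.6454 0.0866 0.0375] rel hole2 y,z -0.0668 -0.1543
BR [0.6458 0.1491 0.0374] rel hole2 y,z -0.0043 -0.1543
armB [0.5776 0.2104 0.1578] rel hole2 y,z 0.0563 -0.0157
post top [[0.53, 0.251, 0.233], [0.532, 0.253, 0.235], [0.53, 0.256, 0.233], [0.535, 0.25, 0.234], [0.532, 0.254, 0.231], [0.532, 0.256, 0.231], [0.53, 0.253, 0.225], [0.536, 0.253, 0.231], [0.533, 0.257, 0.228], [0.534, 0.252, 0.225], [0.534, 0.255, 0.225], [0.538, 0.256, 0.23]]
posttop (array([0.52253344, 0.25076549, 0.24176269]), np.float64(0.0044349691254124135))
pivot cap [0.54013807 0.31370591 0.205     ]
pegtip (array([ 0.56943493, -0.2450571 ,  0.25055935]), np.float64(0.0027353028817293217))
coltop (array([ 0.47775605, -0.22791005,  0.25793647]), np.float64(0.0031199954092949057))
base [ 0.58538865 -0.31776726  0.018     ]
base [ 0.61243133 -0.17342554  0.018     ]
base [ 0.46475964 -0.14756881  0.018     ]
base [ 0.43640999 -0.29309706  0.018     ]
```

```bash
cat > g.py <<'E'
from m import *
n=np.array([.8688,-.0057,.495]); y=np.array([.0070,1,-.0009]); y-=n*(n@y)/(n@n); n/=np.linalg.norm(n); y/=np.linalg.norm(y); z=np.cross(n,y)
CEN=np.array([.5942,.1859,.1163])
RT=R.from_matrix(np.stack([n,-y,-z],1))      # tool aligned with leaning template, jaws along normal
def tp(a,b,c): return CEN+np.array([a,b,c])@np.stack([n,y,z])/1000
def plan(wps,maxd=.05,maxa=10):
    "wps: list of (pos,Rot,fingers); prints rows"
    s=get_state(); p,r=np.array(s['tool_pos']),R.from_quat(s['eef_rot']); out=[]
    for P,Q,f in wps:
        dv=(r.inv()*Q).as_rotvec(); k=max(1,int(np.ceil(max(np.linalg.norm(P-p)/maxd,np.degrees(np.linalg.norm(dv))/maxa)-.05)))
        for i in range(k):
            w=dv/k; t=r.inv().apply((P-p)/k)/.8
            p2=p+(P-p)/k; 
            d=r.inv().apply(p2-p)/.8; p=p2; r=r*R.from_rotvec(w); w=w/np.pi
            p_=dict(zip(('x','y','z','wx','wy','wz','fingers'),[*d.round(4),*w.round(4),f])); out.append(p_)
    for o in out: print({k:round(float(v),4) for k,v in o.items()})
def err(P,Q):
    s=get_state(); r=R.from_quat(s['eef_rot']); print('err mm (tool)',(r.inv().apply(P-np.array(s['tool_pos']))*1000).round(1),'rot deg',np.degrees((r.inv()*Q).as_rotvec()).round(2),'q',np.round(s['q'],2),'F',np.round(s['contact_force'],1),s['clock'],s['opening'])
E
python3 - <<'E'
from g import *
print(tp(0,64,118),tp(0,64,190))
plan([(np.array([.56,.10,.31]),RT,-.3),(tp(0,64,185),RT,-.3),(tp(0,64,118),RT,-.3)])
E
```

```text
[0.53623983 0.25039954 0.2187716 ] [0.50059879 0.25070533 0.28133055]
{'x': -0.0269, 'y': -0.0417, 'z': -0.03, 'wx': -0.0003, 'wy': 0.0551, 'wz': 0.0007, 'fingers': -0.3}
{'x': -0.0143, 'y': -0.0277, 'z': -0.0228, 'wx': -0.0003, 'wy': 0.0551, 'wz': 0.0007, 'fingers': -0.3}
{'x': -0.0068, 'y': -0.0185, 'z': -0.0166, 'wx': -0.0003, 'wy': 0.0551, 'wz': 0.0007, 'fingers': -0.3}
{'x': -0.0228, 'y': -0.0562, 'z': -0.0088, 'wx': 0.0, 'wy': -0.0, 'wz': -0.0, 'fingers': -0.3}
{'x': -0.0171, 'y': -0.0421, 'z': -0.0066, 'wx': 0.0, 'wy': -0.0, 'wz': -0.0, 'fingers': -0.3}
{'x': -0.0128, 'y': -0.0316, 'z': -0.005, 'wx': 0.0, 'wy': -0.0, 'wz': -0.0, 'fingers': -0.3}
{'x': -0.0096, 'y': -0.0237, 'z': -0.0037, 'wx': 0.0, 'wy': -0.0, 'wz': -0.0, 'fingers': -0.3}
{'x': -0.0144, 'y': -0.0356, 'z': 0.0363, 'wx': -0.0, 'wy': -0.0, 'wz': 0.0, 'fingers': -0.3}
{'x': -0.0072, 'y': -0.0178, 'z': 0.0181, 'wx': -0.0, 'wy': -0.0, 'wz': 0.0, 'fingers': -0.3}
```

```bash
sed -i 's|        for i in range(k):|        st=(P-p)/k\n        for i in range(k):|; s|            w=dv/k; t=.*|            w=dv/k|; s|            p2=p+(P-p)/k; |            p2=p+st|' g.py
python3 - <<'E'
from g import *
plan([(np.array([.56,.10,.31]),RT,-.3),(tp(0,64,185),RT,-.3)])
E
```

```text
{'x': -0.0269, 'y': -0.0417, 'z': -0.03, 'wx': -0.0003, 'wy': 0.0551, 'wz': 0.0007, 'fingers': -0.3}
{'x': -0.0214, 'y': -0.0416, 'z': -0.0342, 'wx': -0.0003, 'wy': 0.0551, 'wz': 0.0007, 'fingers': -0.3}
{'x': -0.0153, 'y': -0.0415, 'z': -0.0374, 'wx': -0.0003, 'wy': 0.0551, 'wz': 0.0007, 'fingers': -0.3}
{'x': -0.0208, 'y': -0.047, 'z': -0.0, 'wx': 0.0, 'wy': -0.0, 'wz': -0.0, 'fingers': -0.3}
{'x': -0.0208, 'y': -0.047, 'z': -0.0, 'wx': 0.0, 'wy': -0.0, 'wz': -0.0, 'fingers': -0.3}
{'x': -0.0208, 'y': -0.047, 'z': -0.0, 'wx': 0.0, 'wy': -0.0, 'wz': -0.0, 'fingers': -0.3}
{'x': -0.0208, 'y': -0.047, 'z': -0.0, 'wx': 0.0, 'wy': -0.0, 'wz': -0.0, 'fingers': -0.3}
```

Emit:
{"method": "apply_moves", "body": {"series": [{"x": -0.027,"y": -0.042,"z": -0.03,"wy": 0.055,"fingers": -0.3},{"x": -0.0215,"y": -0.0415,"z": -0.034,"wy": 0.055,"fingers": -0.3},{"x": -0.0155,"y": -0.0415,"z": -0.0375,"wy": 0.055,"fingers": -0.3},{"x": -0.021,"y": -0.047,"fingers": -0.3},{"x": -0.021,"y": -0.047,"fingers": -0.3},{"x": -0.021,"y": -0.047,"fingers": -0.3},{"x": -0.021,"y": -0.047,"fingers": -0.3},{"fingers": -0.3}]}}

```text
schema error: expected keys x, y, z, wx, wy, wz, fingers
```

```bash
python3 - <<'E'
from g import *
err(tp(0,64,185),RT)
plan([(tp(0,64,185),RT,-.3)])
plan([(tp(0,64,185),RT,-.3),(tp(0,64,118),RT,-.3)])
snap('wrist','w1.png')
print(proj('wrist',[tp(0,64,146),tp(0,64,106),tp(0,100,95)]))
E
```

```text
err mm (tool) [-121.4 -250.7  -38.8] rot deg [-0.15 29.76  0.39] q [ 0.03  0.69 -0.19  1.57  0.16  0.9  -0.22] F [0.4 0.5 0.1] 0.1 1.002578440300638
{'x': -0.0253, 'y': -0.0522, 'z': -0.0081, 'wx': -0.0001, 'wy': 0.0276, 'wz': 0.0004, 'fingers': -0.3}
{'x': -0.0246, 'y': -0.0522, 'z': -0.0103, 'wx': -0.0001, 'wy': 0.0276, 'wz': 0.0004, 'fingers': -0.3}
{'x': -0.0236, 'y': -0.0522, 'z': -0.0124, 'wx': -0.0001, 'wy': 0.0276, 'wz': 0.0004, 'fingers': -0.3}
{'x': -0.0225, 'y': -0.0521, 'z': -0.0144, 'wx': -0.0001, 'wy': 0.0276, 'wz': 0.0004, 'fingers': -0.3}
{'x': -0.0213, 'y': -0.0521, 'z': -0.0163, 'wx': -0.0001, 'wy': 0.0276, 'wz': 0.0004, 'fingers': -0.3}
{'x': -0.0198, 'y': -0.0521, 'z': -0.0181, 'wx': -0.0001, 'wy': 0.0276, 'wz': 0.0004, 'fingers': -0.3}
{'x': -0.0253, 'y': -0.0522, 'z': -0.0081, 'wx': -0.0001, 'wy': 0.0276, 'wz': 0.0004, 'fingers': -0.3}
{'x': -0.0246, 'y': -0.0522, 'z': -0.0103, 'wx': -0.0001, 'wy': 0.0276, 'wz': 0.0004, 'fingers': -0.3}
{'x': -0.0236, 'y': -0.0522, 'z': -0.0124, 'wx': -0.0001, 'wy': 0.0276, 'wz': 0.0004, 'fingers': -0.3}
{'x': -0.0225, 'y': -0.0521, 'z': -0.0144, 'wx': -0.0001, 'wy': 0.0276, 'wz': 0.0004, 'fingers': -0.3}
{'x': -0.0213, 'y': -0.0521, 'z': -0.0163, 'wx': -0.0001, 'wy': 0.0276, 'wz': 0.0004, 'fingers': -0.3}
{'x': -0.0198, 'y': -0.0521, 'z': -0.0181, 'wx': -0.0001, 'wy': 0.0276, 'wz': 0.0004, 'fingers': -0.3}
{'x': -0.0, 'y': 0.0, 'z': 0.0419, 'wx': 0.0, 'wy': -0.0, 'wz': -0.0, 'fingers': -0.3}
{'x': 0.0, 'y': 0.0, 'z': 0.0419, 'wx': 0.0, 'wy': -0.0, 'wz': -0.0, 'fingers': -0.3}
[[ -71.24472438 -565.75646972]
 [  70.44046325 -428.83237888]
 [  93.84480619 -521.95829482]]
```

View pics/w1.png

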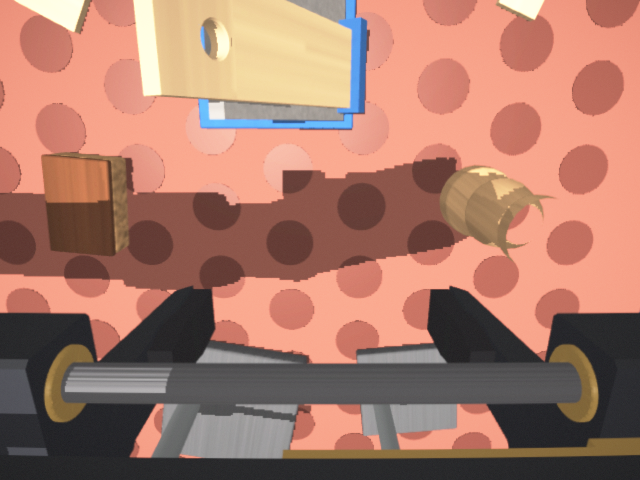

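The move was refused (every row needs all keys), so the arm is still at the start. The wrist view shows hole 1 at (216,38), the sanding block at (85,205), the spindle at (490,200) and the two stands below the fingers.

Emit:
{"method": "apply_moves", "body": {"series": [{"x": -0.027,"y": -0.042,"z": -0.03,"wx": 0,"wy": 0.055,"wz": 0,"fingers": -0.3},{"x": -0.0215,"y": -0.0415,"z": -0.034,"wx": 0,"wy": 0.055,"wz": 0,"fingers": -0.3},{"x": -0.0155,"y": -0.0415,"z": -0.0375,"wx": 0,"wy": 0.055,"wz": 0,"fingers": -0.3},{"x": -0.021,"y": -0.047,"z": 0,"wx": 0,"wy": 0,"wz": 0,"fingers": -0.3},{"x": -0.021,"y": -0.047,"z": 0,"wx": 0,"wy": 0,"wz": 0,"fingers": -0.3},{"x": -0.021,"y": -0.047,"z": 0,"wx": 0,"wy": 0,"wz": 0,"fingers": -0.3},{"x": -0.021,"y": -0.047,"z": 0,"wx": 0,"wy": 0,"wz": 0,"fingers": -0.3},{"x": 0,"y": 0,"z": 0,"wx": 0,"wy": 0,"wz": 0,"fingers": -0.3}]}}

```text
clock: 1.15
tool_pos: [0.5064, 0.244, 0.2639]
eef_rot: [0.973, -0.0, 0.23, 0.006]
contact_force: [-0.0, -0.6, 0.1]
opening: 0.349
```

```bash
python3 - <<'E'
from g import *
err(tp(0,64,185),RT)
plan([(tp(0,64,185),RT,-.3)])
plan([(tp(0,64,150),RT,-.3),(tp(0,64,118),RT,-.3)])
E
```

```text
err mm (tool) [  2.9  -6.6 -13.3] rot deg [0.43 3.08 0.5 ] q [-1.    0.51  0.45  2.14  0.37  0.18 -1.  ] F [-0.  -0.6  0.1] 1.15 0.34932780858362067
{'x': 0.0036, 'y': -0.0082, 'z': -0.0166, 'wx': 0.0024, 'wy': 0.0171, 'wz': 0.0028, 'fingers': -0.3}
{'x': 0.0059, 'y': -0.0085, 'z': 0.0271, 'wx': 0.0024, 'wy': 0.0171, 'wz': 0.0028, 'fingers': -0.3}
{'x': 0.0, 'y': 0.0, 'z': 0.04, 'wx': -0.0, 'wy': 0.0, 'wz': -0.0, 'fingers': -0.3}
```

Emit:
{"method": "apply_moves", "body": {"series": [{"x": 0.0036,"y": -0.0082,"z": -0.0166,"wx": 0.0024,"wy": 0.0171,"wz": 0.0028,"fingers": -0.3},{"x": 0,"y": 0,"z": 0,"wx": 0,"wy": 0,"wz": 0,"fingers": -0.3}]}}

```text
clock: 1.4
tool_pos: [0.5032, 0.2495, 0.277]
eef_rot: [0.967, -0.004, 0.256, 0.002]
contact_force: [0.0, -0.5, -0.3]
opening: 0.353
```

```bash
python3 - <<'E'
from g import *
err(tp(0,64,185),RT)
plan([(tp(0,64,150),RT,-.3),(tp(0,64,118),RT,-.3)])
snap('wrist','w2.png')
print(proj('wrist',[tp(0,64,146),tp(0,64,106),tp(0,100,95)]))
E
```

```text
err mm (tool) [-0.1 -1.2 -0.1] rot deg [ 0.09 -0.02 -0.02] q [-1.11  0.51  0.57  2.17  0.39  0.13 -1.04] F [ 0.  -0.5 -0.3] 1.4 0.3527913830040662
{'x': -0.0001, 'y': -0.0015, 'z': 0.0437, 'wx': 0.0005, 'wy': -0.0001, 'wz': -0.0001, 'fingers': -0.3}
{'x': 0.0, 'y': 0.0, 'z': 0.04, 'wx': 0.0, 'wy': 0.0, 'wz': 0.0, 'fingers': -0.3}
[[321.88389618 272.53032214]
 [321.73489174 247.83357788]
 [321.68391459 184.89657593]]
```

View pics/w2.png

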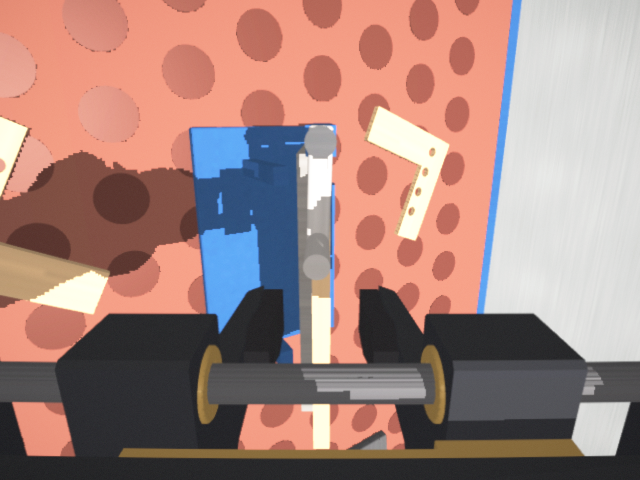

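The post top is at (316,266), 6 px left and above the predicted (322,272), which is about 3 mm. The post lies between the fingers.

Emit:
{"method": "apply_moves", "body": {"series": [{"x": -0.0025,"y": -0.0035,"z": 0.0,"wx": 0,"wy": 0,"wz": 0,"fingers": -0.3},{"x": 0,"y": 0,"z": 0.042,"wx": 0,"wy": 0,"wz": 0,"fingers": -0.3},{"x": 0,"y": 0,"z": 0.04,"wx": 0,"wy": 0,"wz": 0,"fingers": -0.3},{"x": 0,"y": 0,"z": 0,"wx": 0,"wy": 0,"wz": 0,"fingers": -0.45},{"x": 0,"y": 0,"z": 0,"wx": 0,"wy": 0,"wz": 0,"fingers": -0.45}]}}

```text
clock: 2.08
tool_pos: [0.5285, 0.2468, 0.2366]
eef_rot: [0.967, -0.009, 0.254, 0.006]
contact_force: [0.7, -0.2, -0.8]
opening: 0.275
```

```bash
python3 - <<'E'
from g import *
err(tp(-2,66,118),RT)
E
```

```text
err mm (tool) [-4.1 -5.9 19.2] rot deg [ 0.73  0.25 -0.48] q [-1.03  0.6   0.52  2.16  0.67  0.05 -1.33] F [ 0.7 -0.2 -0.8] 2.075 0.2747031120050523
```

```bash
cat > k.py <<'E'
from g import *
off=np.array([-.006,0,0])
def post(t,h=122):
    t=np.radians(t); return tp(-60*np.sin(t),126-60*np.cos(t),h)+off
def RV(t): return R.from_euler('z',-t,degrees=True)*R.from_quat([1,0,0,0])
E
python3 - <<'E'
from k import *
print(post(0),post(80),get_state()['tool_pos'])
u=np.array([0,0,.06])
plan([(tp(-2,64,190),RT,-.3),(post(0)+u,RV(0),0)])
E
```

```text
[0.52827389 0.25241648 0.22224536] [0.47728433 0.30233316 0.19295163] [0.52851941 0.24680929 0.23660613]
{'x': -0.0027, 'y': -0.0018, 'z': -0.033, 'wx': 0.002, 'wy': 0.0007, 'wz': -0.0013, 'fingers': -0.3}
{'x': -0.0027, 'y': -0.0021, 'z': -0.0329, 'wx': 0.002, 'wy': 0.0007, 'wz': -0.0013, 'fingers': -0.3}
{'x': 0.011, 'y': -0.0008, 'z': 0.0054, 'wx': 0.0003, 'wy': -0.0549, 'wz': -0.0007, 'fingers': 0.0}
{'x': 0.0118, 'y': -0.0008, 'z': 0.0034, 'wx': 0.0003, 'wy': -0.0549, 'wz': -0.0007, 'fingers': 0.0}
{'x': 0.0122, 'y': -0.0007, 'z': 0.0013, 'wx': 0.0003, 'wy': -0.0549, 'wz': -0.0007, 'fingers': 0.0}
```

Emit:
{"method": "apply_moves", "body": {"series": [{"x": -0.001,"y": -0.002,"z": -0.033,"wx": 0,"wy": 0,"wz": 0,"fingers": -0.3},{"x": -0.001,"y": -0.002,"z": -0.033,"wx": 0,"wy": 0,"wz": 0,"fingers": -0.3},{"x": 0.011,"y": 0,"z": 0.005,"wx": 0,"wy": -0.055,"wz": 0,"fingers": 0},{"x": 0.012,"y": 0,"z": 0.003,"wx": 0,"wy": -0.055,"wz": 0,"fingers": 0},{"x": 0.012,"y": 0,"z": 0.001,"wx": 0,"wy": -0.055,"wz": 0,"fingers": 0},{"x": 0,"y": 0,"z": 0,"wx": 0,"wy": 0,"wz": 0,"fingers": 0}]}}

```text
clock: 2.82
tool_pos: [0.5234, 0.2525, 0.2819]
eef_rot: [0.999, -0.009, 0.046, 0.01]
contact_force: [-0.8, 0.2, -0.9]
opening: 0.499
```

```bash
python3 - <<'E'
from k import *
u=np.array([0,0,.06])
err(post(0)+u,RV(0))
plan([(post(0)+u*.7,RV(0),0),(post(0),RV(0),0)])
E
```

```text
err mm (tool) [4.8 0.  0.1] rot deg [ 1.13 -5.24 -1.  ] q [-0.44  0.55 -0.2   1.72  0.23  0.83 -0.78] F [-0.8  0.2 -0.9] 2.825 0.4988240369645254
{'x': 0.004, 'y': -0.0004, 'z': 0.0225, 'wx': 0.0063, 'wy': -0.0291, 'wz': -0.0056, 'fingers': 0.0}
{'x': 0.0, 'y': 0.0, 'z': 0.0525, 'wx': 0.0, 'wy': 0.0, 'wz': 0.0, 'fingers': 0.0}
```

Emit:
{"method": "apply_moves", "body": {"series": [{"x": 0.004,"y": 0,"z": 0.0225,"wx": 0.006,"wy": -0.029,"wz": -0.0056,"fingers": 0},{"x": 0,"y": 0,"z": 0.0525,"wx": 0,"wy": 0,"wz": 0,"fingers": 0},{"x": 0,"y": 0,"z": 0,"wx": 0,"wy": 0,"wz": 0,"fingers": 0}]}}

```text
clock: 3.2
tool_pos: [0.5248, 0.2539, 0.222]
eef_rot: [1.0, 0.002, -0.001, -0.001]
contact_force: [-1.1, -0.8, -0.5]
opening: 0.5
```

```bash
python3 - <<'E'
from k import *
err(post(0),RV(0))
plan([(post(t),RV(t),0) for t in (9,18,27,36,45,54,63,72,81,88)])
E
```

```text
err mm (tool) [ 3.5  1.5 -0.2] rot deg [-0.17  0.16  0.26] q [-0.39  0.66 -0.23  1.71  0.19  0.8  -0.71] F [-1.1 -0.8 -0.5] 3.2 0.49951997296881023
{'x': -0.0058, 'y': 0.0008, 'z': 0.0056, 'wx': -0.0009, 'wy': 0.001, 'wz': 0.0515, 'fingers': 0.0}
{'x': -0.0102, 'y': -0.0012, 'z': 0.0057, 'wx': -0.0, 'wy': 0.0, 'wz': 0.05, 'fingers': 0.0}
{'x': -0.0104, 'y': -0.0014, 'z': 0.0054, 'wx': -0.0, 'wy': 0.0, 'wz': 0.05, 'fingers': 0.0}
{'x': -0.0105, 'y': -0.0016, 'z': 0.005, 'wx': 0.0, 'wy': -0.0, 'wz': 0.05, 'fingers': 0.0}
{'x': -0.0108, 'y': -0.0017, 'z': 0.0044, 'wx': -0.0, 'wy': 0.0, 'wz': 0.05, 'fingers': 0.0}
{'x': -0.011, 'y': -0.0017, 'z': 0.0038, 'wx': 0.0, 'wy': -0.0, 'wz': 0.05, 'fingers': 0.0}
{'x': -0.0112, 'y': -0.0017, 'z': 0.0031, 'wx': 0.0, 'wy': -0.0, 'wz': 0.05, 'fingers': 0.0}
{'x': -0.0115, 'y': -0.0015, 'z': 0.0022, 'wx': -0.0, 'wy': 0.0, 'wz': 0.05, 'fingers': 0.0}
{'x': -0.0116, 'y': -0.0013, 'z': 0.0014, 'wx': 0.0, 'wy': -0.0, 'wz': 0.05, 'fingers': 0.0}
{'x': -0.0091, 'y': -0.0007, 'z': 0.0004, 'wx': 0.0, 'wy': 0.0, 'wz': 0.0389, 'fingers': 0.0}
```

Emit:
{"method": "apply_moves", "body": {"series": [{"x": -0.0058,"y": 0.0008,"z": 0.005,"wx": -0.001,"wy": 0.001,"wz": 0.051,"fingers": 0},{"x": -0.0102,"y": -0.0012,"z": 0.0057,"wx": 0,"wy": 0,"wz": 0.05,"fingers": 0},{"x": -0.0104,"y": -0.0014,"z": 0.0054,"wx": 0,"wy": 0,"wz": 0.05,"fingers": 0},{"x": -0.0105,"y": -0.0016,"z": 0.005,"wx": 0,"wy": 0,"wz": 0.05,"fingers": 0},{"x": 0,"y": 0,"z": 0,"wx": 0,"wy": 0,"wz": 0,"fingers": 0}]}}

```text
clock: 3.82
tool_pos: [0.4962, 0.2692, 0.2137]
eef_rot: [0.95, -0.314, 0.005, -0.005]
contact_force: [-0.1, -0.3, -0.2]
opening: 0.498
```

```bash
python3 - <<'E'
from k import *
err(post(36),RV(36))
plan([(post(t),RV(t),0) for t in (45,54,63,72,81,88)])
E
```

```text
err mm (tool) [4.2 3.3 8.9] rot deg [-0.71 -0.32 -0.54] q [-0.56  0.63 -0.04  1.8   0.04  0.7  -1.25] F [-0.1 -0.3 -0.2] 3.825 0.49814688839101334
{'x': -0.0056, 'y': 0.0026, 'z': 0.0155, 'wx': -0.0041, 'wy': -0.0015, 'wz': 0.047, 'fingers': 0.0}
{'x': -0.011, 'y': -0.0017, 'z': 0.0038, 'wx': 0.0, 'wy': -0.0, 'wz': 0.05, 'fingers': 0.0}
{'x': -0.0112, 'y': -0.0017, 'z': 0.0031, 'wx': 0.0, 'wy': -0.0, 'wz': 0.05, 'fingers': 0.0}
{'x': -0.0115, 'y': -0.0015, 'z': 0.0022, 'wx': -0.0, 'wy': 0.0, 'wz': 0.05, 'fingers': 0.0}
{'x': -0.0116, 'y': -0.0013, 'z': 0.0014, 'wx': 0.0, 'wy': -0.0, 'wz': 0.05, 'fingers': 0.0}
{'x': -0.0091, 'y': -0.0007, 'z': 0.0004, 'wx': -0.0, 'wy': 0.0, 'wz': 0.0389, 'fingers': 0.0}
```

Emit:
{"method": "apply_moves", "body": {"series": [{"x": -0.0056,"y": 0.0026,"z": 0.0155,"wx": -0.004,"wy": 0,"wz": 0.047,"fingers": 0},{"x": -0.011,"y": -0.0017,"z": 0.004,"wx": 0,"wy": 0,"wz": 0.05,"fingers": 0},{"x": -0.0112,"y": -0.0017,"z": 0.003,"wx": 0,"wy": 0,"wz": 0.05,"fingers": 0},{"x": -0.0115,"y": -0.0015,"z": 0.002,"wx": 0,"wy": 0,"wz": 0.05,"fingers": 0},{"x": -0.0116,"y": -0.0013,"z": 0.0014,"wx": 0,"wy": 0,"wz": 0.05,"fingers": 0},{"x": -0.009,"y": -0.0007,"z": 0,"wx": 0,"wy": 0,"wz": 0.039,"fingers": 0},{"x": 0,"y": 0,"z": 0,"wx": 0,"wy": 0,"wz": 0,"fingers": 0}]}}

```text
clock: 4.7
tool_pos: [0.4777, 0.3131, 0.2011]
eef_rot: [0.718, -0.696, 0.003, -0.006]
contact_force: [0.7, 0.0, -0.3]
opening: 0.499
```

```bash
python3 - <<'E'
from k import *
err(post(88),RV(88))
snap('side');snap('scene')
a=load('side')['p'][:,:,::-1][140:270,220:340];b=load('scene')['p'][:,:,::-1][180:310,370:490]
cv2.imwrite('pics/e.png',cv2.resize(np.hstack([a,b]),None,fx=3.3,fy=3.3,interpolation=cv2.INTER_CUBIC))
E
```

```text
err mm (tool) [2.4 1.3 8.6] rot deg [-0.75  0.21 -0.14] q [-0.81  0.67  0.24  1.8  -0.23  0.68 -1.98] F [ 0.7  0.  -0.3] 4.7 0.49923309466483445
```

View pics/e.png

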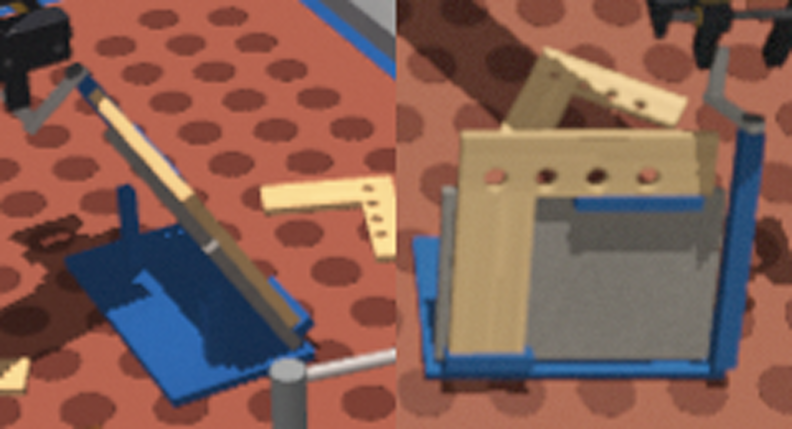

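The keeper has swung to the robot side (post at about (718,60) to (712,98), pivot (750,122) in the right crop), the template is unmoved. It looks like only about 60–70°, so I push further.

Emit:
{"method": "apply_moves", "body": {"series": [{"x": -0.011,"y": 0,"z": 0.003,"wx": 0,"wy": 0,"wz": 0,"fingers": 0},{"x": -0.011,"y": 0,"z": 0.0,"wx": 0,"wy": 0,"wz": 0,"fingers": 0},{"x": 0,"y": 0,"z": 0,"wx": 0,"wy": 0,"wz": 0,"fingers": 0}]}}

```text
clock: 5.18
tool_pos: [0.4772, 0.3292, 0.1988]
eef_rot: [0.719, -0.695, 0.003, -0.005]
contact_force: [-0.4, -1.6, 0.5]
opening: 0.5
```

```bash
python3 - <<'E'
from k import *
off[:]=0
s=get_state();print(s['tool_pos'],s['contact_force'])
snap('scene')
C=cloud('scene')
pv=tp(0,126,106)
for t in(0,60,70,80,90):print(t,proj('scene',[post(t,144),post(t,106)]).round(0).tolist())
print(proj('scene',pv))
P=C[170:225,440:485].reshape(-1,3); l=(P-pv)@np.stack([n,y,z]).T
m=(abs(l[:,2]-18)<20)&(l[:,0]<-10)&(l[:,0]>-75)&(abs(l[:,1])<60)
print(m.sum()); 
hi=m&(l[:,2]>6); print('post',np.median(l[hi],0)*1000 if 0 else np.median(l[hi],0),hi.sum()); lo=m&(abs(l[:,2])<5); print('bar',np.median(l[lo],0),lo.sum())
E
```

```text
[0.47720116 0.32923953 0.1988251 ] [-0.36944704 -1.55594373  0.47133085]
0 [[456.0, 202.0], [454.0, 216.0]]
60 [[462.0, 195.0], [461.0, 209.0]]
70 [[465.0, 195.0], [464.0, 208.0]]
80 [[469.0, 194.0], [467.0, 208.0]]
90 [[473.0, 194.0], [471.0, 208.0]]
[[477.59287932 215.76653546]]
0
post [nan nan nan] 0
bar [nan nan nan] 0
  return _methods._mean(a, axis=axis, dtype=dtype,
  ret = um.true_divide(
```

```bash
cat >> k.py <<'E'
A=np.radians(25)
RS=R.from_rotvec(-A*n)*RT
GR=tp(0,-10,66)
tz=RS.apply([0,0,1])
E
python3 - <<'E'
from k import *
off[:]=0
C=cloud('scene'); pv=tp(0,126,106)
P=C[170:225,440:485].reshape(-1,3); l=(P-pv)@np.stack([n,y,z]).T*1000
m=(abs(l[:,2]-18)<24)&(l[:,0]<-15)&(l[:,0]>-80)&(abs(l[:,1])<50)
print(m.sum(),l[m].round(0)[::4].tolist())
print(GR,GR-.09*tz)
s=get_state(); p=np.array(s['tool_pos'])
plan([(p+[0,0,.07],R.from_quat(s['eef_rot']),0),(GR-.11*tz,RS,1)])
E
```

```text
142 [[-63.0, 4.0, 40.0], [-55.0, 1.0, 41.0], [-49.0, -18.0, 40.0], [-60.0, 6.0, 36.0], [-41.0, -18.0, 40.0], [-45.0, -6.0, 38.0], [-53.0, 7.0, 36.0], [-51.0, -12.0, 33.0], [-59.0, 1.0, 31.0], [-44.0, -19.0, 33.0], [-46.0, -8.0, 32.0], [-53.0, 5.0, 30.0], [-51.0, -9.0, 28.0], [-55.0, 3.0, 27.0], [-52.0, -8.0, 25.0], [-59.0, 5.0, 22.0], [-55.0, -1.0, 21.0], [-64.0, -3.0, 15.0], [-54.0, 4.0, 18.0], [-54.0, -1.0, 16.0], [-56.0, -5.0, 12.0], [-60.0, 6.0, 11.0], [-57.0, 0.0, 9.0], [-63.0, -2.0, 4.0], [-60.0, 7.0, 5.0], [-51.0, -1.0, 6.0], [-56.0, -4.0, 1.0], [-54.0, 6.0, 2.0], [-49.0, -1.0, 1.0], [-47.0, -6.0, -1.0], [-46.0, 4.0, -1.0], [-33.0, -3.0, 1.0], [-33.0, -5.0, -2.0], [-27.0, 6.0, 0.0], [-25.0, 1.0, -2.0], [-24.0, -5.0, -4.0]]
[0.56145849 0.17618056 0.17365439] [0.52134965 0.21456167 0.24449344]
{'x': -0.0001, 'y': -0.0005, 'z': -0.0437, 'wx': 0.0, 'wy': 0.0, 'wz': 0.0, 'fingers': 0.0}
{'x': -0.0001, 'y': -0.0005, 'z': -0.0437, 'wx': 0.0, 'wy': 0.0, 'wz': 0.0, 'fingers': 0.0}
{'x': 0.0149, 'y': -0.0044, 'z': 0.0012, 'wx': 0.0013, 'wy': 0.0253, 'wz': -0.0482, 'fingers': 1.0}
{'x': 0.0152, 'y': -0.0021, 'z': 0.0024, 'wx': 0.0013, 'wy': 0.0253, 'wz': -0.0482, 'fingers': 1.0}
{'x': 0.0151, 'y': 0.0002, 'z': 0.0036, 'wx': 0.0013, 'wy': 0.0253, 'wz': -0.0482, 'fingers': 1.0}
{'x': 0.0146, 'y': 0.0025, 'z': 0.0048, 'wx': 0.0013, 'wy': 0.0253, 'wz': -0.0482, 'fingers': 1.0}
{'x': 0.0136, 'y': 0.0047, 'z': 0.0059, 'wx': 0.0013, 'wy': 0.0253, 'wz': -0.0482, 'fingers': 1.0}
{'x': 0.0123, 'y': 0.0067, 'z': 0.0069, 'wx': 0.0013, 'wy': 0.0253, 'wz': -0.0482, 'fingers': 1.0}
{'x': 0.0105, 'y': 0.0084, 'z': 0.0078, 'wx': 0.0013, 'wy': 0.0253, 'wz': -0.0482, 'fingers': 1.0}
{'x': 0.0085, 'y': 0.0099, 'z': 0.0085, 'wx': 0.0013, 'wy': 0.0253, 'wz': -0.0482, 'fingers': 1.0}
{'x': 0.0062, 'y': 0.011, 'z': 0.0091, 'wx': 0.0013, 'wy': 0.0253, 'wz': -0.0482, 'fingers': 1.0}
```

Depth puts the post about 0 ± 5 mm in y and −57 mm along the normal from the pivot, so the keeper is near 90°. Now I lift away and go to the approach pose.

Emit:
{"method": "apply_moves", "body": {"series": [{"x": 0,"y": 0,"z": -0.045,"wx": 0,"wy": 0,"wz": 0,"fingers": 0},{"x": 0,"y": 0,"z": -0.045,"wx": 0,"wy": 0,"wz": 0,"fingers": 0},{"x": 0.015,"y": -0.004,"z": 0.001,"wx": 0,"wy": 0.025,"wz": -0.048,"fingers": 1},{"x": 0.015,"y": -0.002,"z": 0.002,"wx": 0,"wy": 0.025,"wz": -0.048,"fingers": 1},{"x": 0.015,"y": 0,"z": 0.0035,"wx": 0,"wy": 0.025,"wz": -0.048,"fingers": 1},{"x": 0.0145,"y": 0.0025,"z": 0.005,"wx": 0,"wy": 0.025,"wz": -0.048,"fingers": 1},{"x": 0.0135,"y": 0.005,"z": 0.006,"wx": 0,"wy": 0.025,"wz": -0.048,"fingers": 1},{"x": 0.0125,"y": 0.0065,"z": 0.007,"wx": 0,"wy": 0.025,"wz": -0.048,"fingers": 1}]}}

```text
clock: 6.22
tool_pos: [0.5039, 0.2641, 0.2693]
eef_rot: [0.932, -0.282, 0.173, 0.15]
contact_force: [-0.2, -0.5, -0.6]
opening: 0.997
```

```bash
python3 - <<'E'
from k import *
err(GR-.11*tz,RS)
plan([(GR-.11*tz,RS,1)])
E
```

```text
err mm (tool) [22.4 26.1 25.6] rot deg [  0.61  13.88 -24.31] q [-0.98  0.64  0.28  1.74  0.37  0.9  -1.58] F [-0.2 -0.5 -0.6] 6.225 0.99682043839273
{'x': 0.0093, 'y': 0.0109, 'z': 0.0107, 'wx': 0.0011, 'wy': 0.0257, 'wz': -0.045, 'fingers': 1.0}
{'x': 0.0068, 'y': 0.012, 'z': 0.0113, 'wx': 0.0011, 'wy': 0.0257, 'wz': -0.045, 'fingers': 1.0}
{'x': 0.0041, 'y': 0.0129, 'z': 0.0117, 'wx': 0.0011, 'wy': 0.0257, 'wz': -0.045, 'fingers': 1.0}
```

Emit:
{"method": "apply_moves", "body": {"series": [{"x": 0.0093,"y": 0.011,"z": 0.0107,"wx": 0.001,"wy": 0.0257,"wz": -0.045,"fingers": 1},{"x": 0.007,"y": 0.012,"z": 0.0113,"wx": 0.001,"wy": 0.0257,"wz": -0.045,"fingers": 1},{"x": 0.004,"y": 0.013,"z": 0.0117,"wx": 0.001,"wy": 0.0257,"wz": -0.045,"fingers": 1},{"x": 0,"y": 0,"z": 0,"wx": 0,"wy": 0,"wz": 0,"fingers": 1}]}}

```text
clock: 6.72
tool_pos: [0.5125, 0.2269, 0.2592]
eef_rot: [0.944, -0.05, 0.251, 0.209]
contact_force: [-0.1, 0.5, -0.3]
opening: 1.003
```

```bash
python3 - <<'E'
from k import *
err(GR-.11*tz,RS)
plan([(GR-.08*tz,RS,1),(GR-.04*tz,RS,1),(GR,RS,1)])
E
```

```text
err mm (tool) [0.4 3.8 0.8] rot deg [-0.5  -0.36  0.9 ] q [-1.09  0.65  0.36  1.96  0.75  0.69 -1.53] F [-0.1  0.5 -0.3] 6.725 1.0025710614942311
{'x': 0.0003, 'y': 0.0051, 'z': 0.0384, 'wx': -0.0028, 'wy': -0.002, 'wz': 0.005, 'fingers': 1.0}
{'x': -0.0, 'y': 0.0, 'z': 0.05, 'wx': -0.0, 'wy': 0.0, 'wz': 0.0, 'fingers': 1.0}
{'x': 0.0, 'y': 0.0, 'z': 0.05, 'wx': -0.0, 'wy': -0.0, 'wz': 0.0, 'fingers': 1.0}
```

Emit:
{"method": "apply_moves", "body": {"series": [{"x": 0,"y": 0.005,"z": 0.038,"wx": -0.003,"wy": -0.002,"wz": 0.005,"fingers": 1},{"x": 0,"y": 0,"z": 0.05,"wx": 0,"wy": 0,"wz": 0,"fingers": 1},{"x": 0,"y": 0,"z": 0.04,"wx": 0,"wy": 0,"wz": 0,"fingers": 1},{"x": 0,"y": 0,"z": 0,"wx": 0,"wy": 0,"wz": 0,"fingers": 1}]}}

```text
clock: 7.22
tool_pos: [0.5634, 0.1866, 0.1796]
eef_rot: [0.944, -0.065, 0.252, 0.203]
contact_force: [-0.5, 0.3, -0.1]
opening: 1.0
```

```bash
python3 - <<'E'
from k import *
err(GR,RS)
plan([(GR,RS,1)])
E
```

```text
err mm (tool) [-4.5  7.8  8.2] rot deg [-0.69 -0.1  -0.92] q [-1.    0.82  0.44  1.99  0.87  0.45 -1.65] F [-0.5  0.3 -0.1] 7.225 1.0001858171401516
{'x': -0.0056, 'y': 0.0098, 'z': 0.0102, 'wx': -0.0038, 'wy': -0.0006, 'wz': -0.0051, 'fingers': 1.0}
```

Emit:
{"method": "apply_moves", "body": {"series": [{"x": -0.0056,"y": 0.0098,"z": 0.0102,"wx": -0.0038,"wy": -0.0006,"wz": -0.005,"fingers": 1},{"x": 0,"y": 0,"z": 0,"wx": 0,"wy": 0,"wz": 0,"fingers": 1}]}}

```text
clock: 7.48
tool_pos: [0.5622, 0.178, 0.1748]
eef_rot: [0.944, -0.059, 0.25, 0.209]
contact_force: [-0.6, -0.0, 0.2]
opening: 0.999
```

```bash
python3 - <<'E'
from k import *
err(GR,RS)
E
```

```text
err mm (tool) [-1.2  1.4  1.3] rot deg [-0.18 -0.07 -0.14] q [-1.    0.83  0.46  2.    0.89  0.43 -1.65] F [-0.6 -0.   0.2] 7.475 0.9988824805543769
```

Emit:
{"method": "apply_moves", "body": {"series": [{"x": -0.001,"y": 0.001,"z": 0.001,"wx": 0,"wy": 0,"wz": 0,"fingers": -1},{"x": 0,"y": 0,"z": 0,"wx": 0,"wy": 0,"wz": 0,"fingers": -1},{"x": 0,"y": 0,"z": 0,"wx": 0,"wy": 0,"wz": 0,"fingers": -1},{"x": 0,"y": 0,"z": 0,"wx": 0,"wy": 0,"wz": 0,"fingers": -1},{"x": 0,"y": 0,"z": 0,"wx": 0,"wy": 0,"wz": 0,"fingers": -1},{"x": 0,"y": 0,"z": 0,"wx": 0,"wy": 0,"wz": 0,"fingers": -1}], "force": 35}}

```text
clock: 8.22
tool_pos: [0.5617, 0.1791, 0.1754]
eef_rot: [0.944, -0.059, 0.251, 0.207]
contact_force: [0.4, -0.5, 0.0]
opening: 0.345
```

```bash
python3 - <<'E'
from k import *
err(GR,RS)
s=get_state(); p=np.array(s['tool_pos']);q=R.from_quat(s['eef_rot'])
up=z
plan([(p+.12*up,q,-1),(p+.2*up,q,-1)],maxd=.03)
E
```

```text
err mm (tool) [-1.1  2.   2.5] rot deg [-0.41 -0.15 -0.19] q [-1.01  0.83  0.46  2.01  0.89  0.42 -1.66] F [ 0.4 -0.5  0. ] 8.225 0.34507388937724487
{'x': 0.0001, 'y': 0.0156, 'z': -0.0341, 'wx': 0.0, 'wy': 0.0, 'wz': 0.0, 'fingers': -1.0}
{'x': 0.0001, 'y': 0.0156, 'z': -0.0341, 'wx': 0.0, 'wy': 0.0, 'wz': 0.0, 'fingers': -1.0}
{'x': 0.0001, 'y': 0.0156, 'z': -0.0341, 'wx': 0.0, 'wy': 0.0, 'wz': 0.0, 'fingers': -1.0}
{'x': 0.0001, 'y': 0.0156, 'z': -0.0341, 'wx': 0.0, 'wy': 0.0, 'wz': 0.0, 'fingers': -1.0}
{'x': 0.0001, 'y': 0.0139, 'z': -0.0303, 'wx': 0.0, 'wy': 0.0, 'wz': 0.0, 'fingers': -1.0}
{'x': 0.0001, 'y': 0.0139, 'z': -0.0303, 'wx': 0.0, 'wy': 0.0, 'wz': 0.0, 'fingers': -1.0}
{'x': 0.0001, 'y': 0.0139, 'z': -0.0303, 'wx': 0.0, 'wy': 0.0, 'wz': 0.0, 'fingers': -1.0}
```

Emit:
{"method": "apply_moves", "body": {"series": [{"x": -0.001,"y": 0.002,"z": 0.002,"wx": 0,"wy": 0,"wz": 0,"fingers": -1},{"x": 0,"y": 0,"z": 0,"wx": 0,"wy": 0,"wz": 0,"fingers": -1},{"x": 0,"y": 0,"z": 0,"wx": 0,"wy": 0,"wz": 0,"fingers": -1},{"x": 0,"y": 0,"z": 0,"wx": 0,"wy": 0,"wz": 0,"fingers": -1}], "force": 35}}

```text
clock: 8.72
tool_pos: [0.5614, 0.1766, 0.1744]
eef_rot: [0.944, -0.059, 0.251, 0.207]
contact_force: [-0.3, 0.7, -0.2]
opening: 0.133
```

Emit:
{"method": "apply_moves", "body": {"series": [{"x": 0,"y": 0,"z": 0,"wx": 0,"wy": 0,"wz": 0,"fingers": -1},{"x": 0,"y": 0.0156,"z": -0.034,"wx": 0,"wy": 0,"wz": 0,"fingers": -1},{"x": 0,"y": 0.0156,"z": -0.034,"wx": 0,"wy": 0,"wz": 0,"fingers": -1},{"x": 0,"y": 0.0156,"z": -0.034,"wx": 0,"wy": 0,"wz": 0,"fingers": -1},{"x": 0,"y": 0.0156,"z": -0.034,"wx": 0,"wy": 0,"wz": 0,"fingers": -1},{"x": 0,"y": 0.0156,"z": -0.034,"wx": 0,"wy": 0,"wz": 0,"fingers": -1},{"x": 0,"y": 0,"z": 0,"wx": 0,"wy": 0,"wz": 0,"fingers": -1}]}}

```text
clock: 9.6
tool_pos: [0.4852, 0.1791, 0.3059]
eef_rot: [0.944, -0.058, 0.251, 0.205]
contact_force: [0.1, 0.3, -1.8]
opening: 0.131
```

```bash
python3 - <<'E'
from k import *
g=GR+np.array([-.0003,.0008,.0008])
err(g+.15*z,RS)
s=get_state(); d=(np.array(s['tool_pos'])-[.5614,.1766,.1744])@np.stack([n,y,z]).T; print(d)
snap('scene','s2.png')
E
```

```text
err mm (tool) [0.9 0.6 2.2] rot deg [-0.68 -0.1  -0.13] q [-1.1   0.51  0.39  2.06  0.77  0.71 -1.5 ] F [ 0.1  0.3 -1.8] 9.6 0.1311512016982643
[-0.00111247  0.00185705  0.15196185]
```

View pics/s2.png

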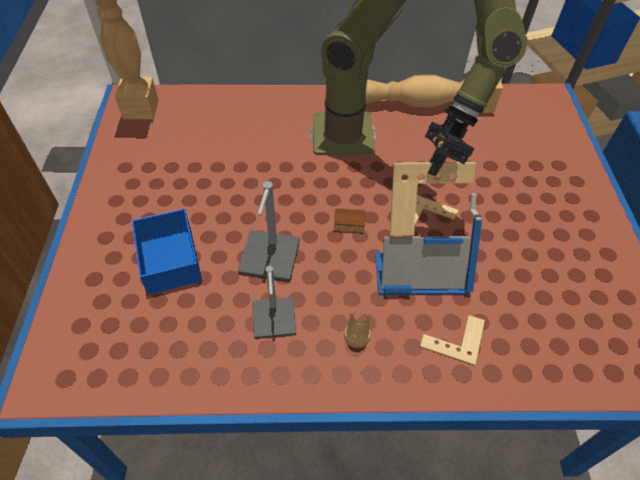

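The template is lifted out clear of the rack (centre about (430,200)), and the keeper is open (post at (474,200)). Next I measure where the small stand is and how the template sits in the grip.

```bash
python3 - <<'E'
from k import *
C=cloud('scene'); S=cloud('side') if 0 else None
for uv in [(270,270),(271,285),(273,300),(256,332),(294,332),(274,318),(357,318),(357,330)]: print(uv,C[uv[1],uv[0]].round(3))
print('small top z .17/.19/.2',[onz('scene',(270,270),h).round(3) for h in(.15,.17,.19,.21)])
print('small base',[onz('scene',p,.018).round(3) for p in((255,334),(296,331),(292,299),(256,302))])
# template in grip: plane
m=np.zeros((480,640),bool); m[180:232,396:411]=1
P=C[m]; 
for i in range(5):
    c=P.mean(0); nn=np.linalg.svd(P-c)[2][2]; r=(P-c)@nn; P=P[abs(r)<[.02,.01,.006,.005,.005][i]]
nn*=np.sign(nn[0]);print('normal',nn,len(P),'expected',n, 'offset of face from expected (mm)',((c-(tp(0,0,0)+.15196*z+.00186*y-.0011*n))@n)*1000)
E
```

```text
(270, 270) [ 0.692 -0.216  0.188]
(271, 285) [ 0.734 -0.213  0.186]
(273, 300) [ 0.696 -0.216  0.054]
(256, 332) [ 0.767 -0.26   0.013]
(294, 332) [ 0.767 -0.161  0.011]
(274, 318) [ 0.725 -0.215  0.01 ]
(357, 318) [ 0.722  0.006 -0.   ]
(357, 330) [ 0.801 -0.005  0.083]
small top z .17/.19/.2 [array([ 0.667, -0.22 ,  0.15 ]), array([ 0.68 , -0.218,  0.17 ]), array([ 0.693, -0.216,  0.19 ]), array([ 0.707, -0.215,  0.21 ])]
small base [array([ 0.775, -0.261,  0.018]), array([ 0.768, -0.156,  0.018]), array([ 0.672, -0.168,  0.018]), array([ 0.681, -0.264,  0.018])]
normal [0.10928266 0.98421469 0.13920756] 189 expected [ 0.86885607 -0.00570037  0.49503195] offset of face from expected (mm) 31.35261897742507
```

```bash
cat >> k.py <<'E'
_g=np.array([.5614,.1766,.1744]); _q=R.from_quat([.944,-.059,.251,.207])
H2=_q.inv().apply(tp(0,-32,59)-_g)              # hole2 in the tool frame
TR=_q.inv()*R.from_matrix(np.stack([n,y,z],1))  # template orientation in tool frame
YAW=-10.3
def hang(hole,yaw=YAW):
    "tool pose that puts hole2 at 'hole' with the plate upright"
    Q=R.from_euler('z',yaw,degrees=True)*TR.inv()
    return hole-Q.apply(H2),Q
TIP=np.array([.571,-.2435,.2505]); D=np.array([np.cos(np.radians(YAW)),np.sin(np.radians(YAW)),0])
E
python3 - <<'E'
from k import *
print('H2',H2)
W=[hang(np.array([.54,.08,.38]),0),hang(np.array([.62,-.10,.36])),hang(TIP+.06*D+[0,0,.08])]
print(W[0][0],W[2][0])
plan([(*w,-1) for w in W])
E
```

```text
H2 [-0.00030275  0.01718649  0.01631492]
[0.54031589 0.10241837 0.38767858] [ 0.63435236 -0.23222752  0.33817858]
{'x': 0.0372, 'y': 0.0365, 'z': -0.0036, 'wx': -0.0002, 'wy': -0.0496, 'wz': -0.0233, 'fingers': -1.0}
{'x': 0.0334, 'y': 0.0391, 'z': -0.0091, 'wx': -0.0002, 'wy': -0.0496, 'wz': -0.0233, 'fingers': -1.0}
{'x': 0.0287, 'y': 0.0414, 'z': -0.014, 'wx': -0.0002, 'wy': -0.0496, 'wz': -0.0233, 'fingers': -1.0}
{'x': 0.0263, 'y': 0.0486, 'z': 0.0292, 'wx': -0.0001, 'wy': -0.006, 'wz': 0.013, 'fingers': -1.0}
{'x': 0.0288, 'y': 0.0474, 'z': 0.0287, 'wx': -0.0001, 'wy': -0.006, 'wz': 0.013, 'fingers': -1.0}
{'x': 0.0313, 'y': 0.0462, 'z': 0.0282, 'wx': -0.0001, 'wy': -0.006, 'wz': 0.013, 'fingers': -1.0}
{'x': 0.0337, 'y': 0.0449, 'z': 0.0276, 'wx': -0.0001, 'wy': -0.006, 'wz': 0.013, 'fingers': -1.0}
{'x': 0.0118, 'y': 0.0387, 'z': 0.0279, 'wx': -0.0, 'wy': 0.0, 'wz': -0.0, 'fingers': -1.0}
{'x': 0.0118, 'y': 0.0387, 'z': 0.0279, 'wx': -0.0, 'wy': 0.0, 'wz': -0.0, 'fingers': -1.0}
{'x': 0.0118, 'y': 0.0387, 'z': 0.0279, 'wx': -0.0, 'wy': 0.0, 'wz': -0.0, 'fingers': -1.0}
{'x': 0.0118, 'y': 0.0387, 'z': 0.0279, 'wx': -0.0, 'wy': 0.0, 'wz': -0.0, 'fingers': -1.0}
```

Emit:
{"method": "apply_moves", "body": {"series": [{"x": 0.037,"y": 0.0365,"z": -0.004,"wx": 0,"wy": -0.0496,"wz": -0.0233,"fingers": -1},{"x": 0.0335,"y": 0.039,"z": -0.009,"wx": 0,"wy": -0.0496,"wz": -0.0233,"fingers": -1},{"x": 0.0285,"y": 0.0415,"z": -0.014,"wx": 0,"wy": -0.0496,"wz": -0.0233,"fingers": -1},{"x": 0,"y": 0,"z": 0,"wx": 0,"wy": 0,"wz": 0,"fingers": -1}]}}

```text
clock: 10.15
tool_pos: [0.5323, 0.112, 0.3715]
eef_rot: [0.974, -0.012, 0.038, 0.222]
contact_force: [0.2, -0.9, -2.0]
opening: 0.133
```

```bash
python3 - <<'E'
from k import *
W=[hang(np.array([.62,-.08,.37])),hang(TIP+.06*D+[0,0,.08])]
err(*hang(np.array([.54,.08,.38]),0))
plan([(*w,-1) for w in W])
E
```

```text
err mm (tool) [ 9.4 15.3 -9.8] rot deg [ 1.09 -3.79 -2.08] q [-0.66  0.51  0.19  1.61  0.36  1.21 -0.67] F [ 0.2 -0.9 -2. ] 10.15 0.1332806582063551
{'x': 0.0292, 'y': 0.0476, 'z': 0.0233, 'wx': 0.0009, 'wy': -0.0113, 'wz': 0.0101, 'fingers': -1.0}
{'x': 0.0315, 'y': 0.0467, 'z': 0.0221, 'wx': 0.0009, 'wy': -0.0113, 'wz': 0.0101, 'fingers': -1.0}
{'x': 0.0337, 'y': 0.0457, 'z': 0.0208, 'wx': 0.0009, 'wy': -0.0113, 'wz': 0.0101, 'fingers': -1.0}
{'x': 0.0358, 'y': 0.0447, 'z': 0.0194, 'wx': 0.0009, 'wy': -0.0113, 'wz': 0.0101, 'fingers': -1.0}
{'x': 0.0129, 'y': 0.043, 'z': 0.0333, 'wx': 0.0, 'wy': 0.0, 'wz': -0.0, 'fingers': -1.0}
{'x': 0.0129, 'y': 0.043, 'z': 0.0333, 'wx': 0.0, 'wy': 0.0, 'wz': -0.0, 'fingers': -1.0}
{'x': 0.0129, 'y': 0.043, 'z': 0.0333, 'wx': 0.0, 'wy': 0.0, 'wz': -0.0, 'fingers': -1.0}
{'x': 0.0129, 'y': 0.043, 'z': 0.0333, 'wx': 0.0, 'wy': 0.0, 'wz': -0.0, 'fingers': -1.0}
```

Emit:
{"method": "apply_moves", "body": {"series": [{"x": 0.029,"y": 0.0475,"z": 0.023,"wx": 0.001,"wy": -0.0113,"wz": 0.01,"fingers": -1},{"x": 0.0315,"y": 0.0465,"z": 0.022,"wx": 0.001,"wy": -0.0113,"wz": 0.01,"fingers": -1},{"x": 0.0335,"y": 0.0455,"z": 0.021,"wx": 0.001,"wy": -0.0113,"wz": 0.01,"fingers": -1},{"x": 0.036,"y": 0.0445,"z": 0.0195,"wx": 0.001,"wy": -0.0113,"wz": 0.01,"fingers": -1},{"x": 0.013,"y": 0.043,"z": 0.0333,"wx": 0,"wy": 0,"wz": 0,"fingers": -1},{"x": 0.013,"y": 0.043,"z": 0.0333,"wx": 0,"wy": 0,"wz": 0,"fingers": -1},{"x": 0,"y": 0,"z": 0,"wx": 0,"wy": 0,"wz": 0,"fingers": -1}]}}

```text
clock: 11.02
tool_pos: [0.6303, -0.1492, 0.3375]
eef_rot: [0.972, -0.088, -0.028, 0.215]
contact_force: [-0.3, 0.1, -1.5]
opening: 0.134
```

```bash
python3 - <<'E'
from k import *
err(*hang(TIP+.06*D+[0,0,.08]))
plan([(*hang(TIP+.06*D+[0,0,.08]),-1)])
E
```

```text
err mm (tool) [19.1 73.7 33.4] rot deg [0.45 1.1  0.34] q [-0.17  0.68  0.24  1.37  0.3   1.2  -0.28] F [-0.3  0.1 -1.5] 11.025 0.1343405613277639
{'x': 0.012, 'y': 0.046, 'z': 0.0209, 'wx': 0.0012, 'wy': 0.0031, 'wz': 0.0009, 'fingers': -1.0}
{'x': 0.0119, 'y': 0.0461, 'z': 0.0208, 'wx': 0.0012, 'wy': 0.0031, 'wz': 0.0009, 'fingers': -1.0}
```

Emit:
{"method": "apply_moves", "body": {"series": [{"x": 0.012,"y": 0.046,"z": 0.021,"wx": 0.001,"wy": 0.003,"wz": 0.001,"fingers": -1},{"x": 0.012,"y": 0.046,"z": 0.021,"wx": 0.001,"wy": 0.003,"wz": 0.001,"fingers": -1},{"x": 0,"y": 0,"z": 0,"wx": 0,"wy": 0,"wz": 0,"fingers": -1}]}}

```text
clock: 11.4
tool_pos: [0.6347, -0.2291, 0.3301]
eef_rot: [0.973, -0.086, -0.021, 0.212]
contact_force: [-0.6, 0.4, -1.7]
opening: 0.129
```

```bash
python3 - <<'E'
from k import *
err(*hang(TIP+.06*D+[0,0,.08]))
snap('scene');snap('side')
s=get_state();p=np.array(s['tool_pos']);q=R.from_quat(s['eef_rot'])
h=p+q.apply(H2); M=(q*TR).as_matrix(); print('hole2',h,'n',M[:,0],'z',M[:,2])
X=[h+M@(np.array(v)/1000) for v in((6,0,0),(6,-40,0),(6,40,0),(6,80,0),(6,-68,36),(6,132,36),(6,-68,-154),(6,-8,-154))]
print(proj('scene',X).round(1).tolist()); print(proj('side',X).round(1).tolist())
b=proj('scene',h)[0].astype(int);a=proj('side',h)[0].astype(int);print(b,a)
ca=load('side')['p'][:,:,::-1][a[1]-70:a[1]+110,a[0]-80:a[0]+50];cb=load('scene')['p'][:,:,::-1][b[1]-60:b[1]+120,b[0]-50:b[0]+80]
print('crop origin side',a[0]-80,a[1]-70,'scene',b[0]-50,b[1]-60)
cv2.imwrite('pics/f.png',cv2.resize(np.hstack([ca,cb]),None,fx=3,fy=3,interpolation=cv2.INTER_CUBIC))
E
```

```text
err mm (tool) [ 0.2  6.2 -6.1] rot deg [-0.01  0.32  0.4 ] q [-0.04  0.7   0.23  1.36  0.31  1.14 -0.17] F [-0.6  0.4 -1.7] 11.4 0.12892588449955175
hole2 [ 0.63208165 -0.24601674  0.32169086] n [ 0.98566718 -0.16849111 -0.0084236 ] z [ 0.00753648 -0.00590393  0.99995417]
[[254.1, 217.8], [237.0, 215.7], [271.3, 220.0], [288.6, 222.1], [223.0, 204.0], [311.2, 214.9], [233.0, 252.9], [256.3, 255.9]]
[[374.3, 210.8], [381.9, 220.7], [367.1, 201.4], [360.3, 192.5], [388.6, 213.6], [352.3, 168.1], [382.7, 283.3], [372.1, 267.3]]
[254 215] [371 211]
crop origin side 291 141 scene 204 155
```

View pics/f.png

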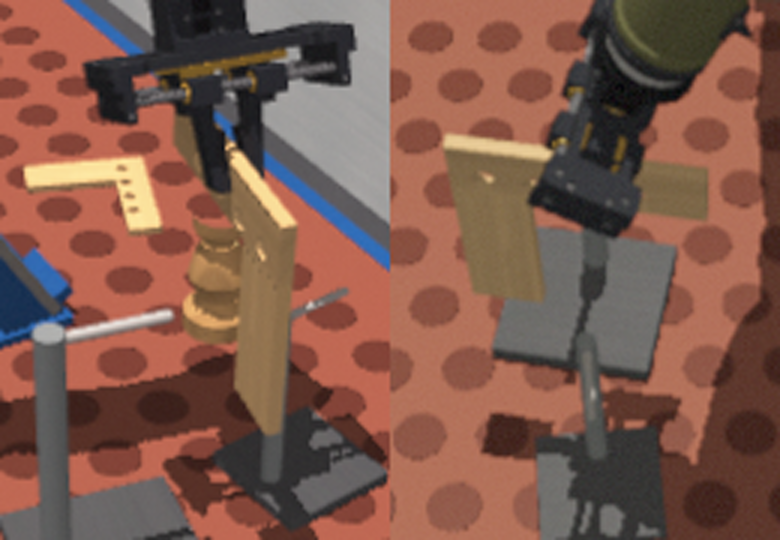

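The template hangs upright and square in the grip. In the scene crop hole 1 is at (487,178), which gives (236,214) against a predicted (237,216). The side crop shows the peg tip at (172,317), hole 1 at (262,255) and the plate corner 1–2 px below prediction. I lower it in front of the peg and take a closer look.

```bash
python3 - <<'E'
from k import *
plan([(*hang(TIP+.04*D+[0,0,.0]),-1)],maxd=.04)
E
```

```text
{'x': -0.0126, 'y': -0.0137, 'z': 0.0428, 'wx': -0.0007, 'wy': 0.0005, 'wz': 0.0021, 'fingers': -1.0}
{'x': -0.0127, 'y': -0.0137, 'z': 0.0427, 'wx': -0.0007, 'wy': 0.0005, 'wz': 0.0021, 'fingers': -1.0}
```

Emit:
{"method": "apply_moves", "body": {"series": [{"x": -0.0126,"y": -0.0137,"z": 0.0428,"wx": -0.0007,"wy": 0.0005,"wz": 0.002,"fingers": -1},{"x": -0.0126,"y": -0.0137,"z": 0.0428,"wx": 0,"wy": 0,"wz": 0.002,"fingers": -1},{"x": 0,"y": 0,"z": 0,"wx": 0,"wy": 0,"wz": 0,"fingers": -1}]}}

```text
clock: 11.88
tool_pos: [0.6173, -0.2198, 0.2541]
eef_rot: [0.974, -0.084, -0.017, 0.209]
contact_force: [-0.5, 1.2, -1.0]
opening: 0.136
```

```bash
cat > v.py <<'E'
from k import *
import sys
T=TIP+float(sys.argv[2])*D
err(*hang(T)); plan([(*hang(T),-1)],maxd=.04)
snap('scene');snap('side')
s=get_state();p=np.array(s['tool_pos']);q=R.from_quat(s['eef_rot'])
h=p+q.apply(H2); M=(q*TR).as_matrix(); print('hole2',h,'rel tip along/across/up',(h-TIP)@D,(h-TIP)@[-D[1],D[0],0],(h-TIP)[2])
out=[]
for nm,w,sx in (('side',(-45,35,-45,45),-6),('scene',(-40,30,-45,45),6)):
    c=proj(nm,h)[0].astype(int); x0,y0=c[0]+w[0],c[1]+w[2]
    out.append(cv2.resize(load(nm)['p'][y0:c[1]+w[3],x0:c[0]+w[1],::-1],None,fx=5,fy=5,interpolation=cv2.INTER_CUBIC))
    X=[h+M@(np.array(v)/1000) for v in((sx,0,0),(sx,-40,0),(sx,40,0),(6,-68,36),(-6,-68,36),(6,132,36))]
    print(nm,'crop origin',x0,y0,'predicted h2,h1,h3,TLf,TLb,TRf',((proj(nm,X)-[x0,y0]+.5)*5).round(0).tolist(),'tip',((proj(nm,TIP)-[x0,y0]+.5)*5).round(0).tolist())
cv2.imwrite('pics/'+sys.argv[1],np.hstack(out)); print([o.shape for o in out])
E
python3 v.py g.png .04
```

```text
err mm (tool) [-1.1 10.1  0.1] rot deg [-0.45 -0.15  0.55] q [-0.06  0.74  0.23  1.53  0.33  0.94 -0.26] F [-0.5  1.2 -1. ] 11.875 0.1358569017114165
{'x': -0.0013, 'y': 0.0126, 'z': 0.0001, 'wx': -0.0025, 'wy': -0.0008, 'wz': 0.0031, 'fingers': -1.0}
hole2 [ 0.61636569 -0.24262994  0.24962603] rel tip along/across/up 0.04447905519337088 0.008967524636940378 -0.0008739651572071405
side crop origin 318 194 predicted h2,h1,h3,TLf,TLb,TRf [[219.0, 231.0], [254.0, 283.0], [186.0, 182.0], [309.0, 248.0], [283.0, 254.0], [138.0, 10.0]] tip [[146.0, 258.0]]
scene crop origin 218 184 predicted h2,h1,h3,TLf,TLb,TRf [[204.0, 241.0], [123.0, 231.0], [285.0, 251.0], [57.0, 176.0], [63.0, 157.0], [475.0, 228.0]] tip [[209.0, 158.0]]
[(450, 400, 3), (450, 350, 3)]
```

View pics/g.png

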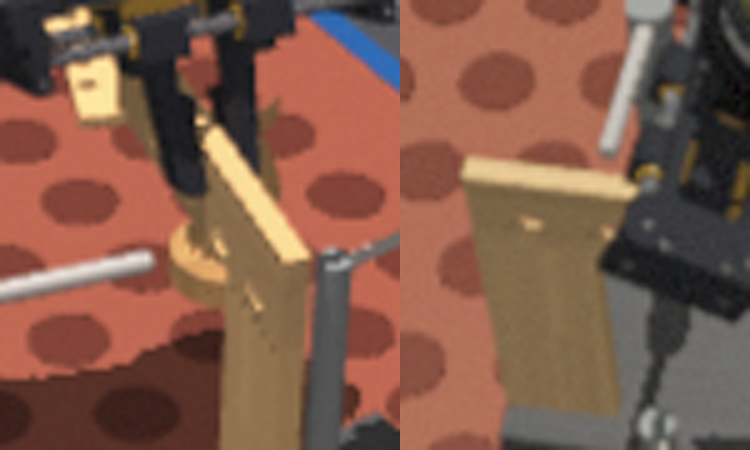

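The side crop shows the peg tip at (150,260), hole 1 at (254,292), hole 2 at (220,240) and the plate's near top corner at (309,258). The scene crop shows the tip at (608,150), hole 1 at (532,226), hole 2 at (608,232) and the left top corners at (466,158) and (472,182). I triangulate these to get the plate's offset from the peg.

```bash
python3 - <<'E'
from k import *
cs=lambda u,v:(318+u/5-.5,194+v/5-.5); cc=lambda u,v:(218+(u-400)/5-.5,184+v/5-.5)
s=get_state();p=np.array(s['tool_pos']);q=R.from_quat(s['eef_rot'])
h=p+q.apply(H2); M=(q*TR).as_matrix()
f=lambda v:h+M@(np.array(v)/1000)
for nm,a,b,pr in (('tip',(608,150),(150,260),TIP),('TLf',(471,182),(309,258),f((6,-68,36))),('TLb',(466,158),(284,264),f((-6,-68,36))),('h1',(532,226),(254,292),f((0,-40,0))),('h2',(608,232),(220,240),f((0,0,0)))):
    t=tri(cc(*a),cs(*b)); print(nm,t[0].round(4),'res',t[1].round(4),'minus pred mm',((t[0]-pr)*1000).round(1))
# colour check of hole centroids: print patch of side around hole1
P=load('side')['p']; 
x,y0=[int(round(v)) for v in cs(254,290)]
print(P[y0-7:y0+8,x-6:x+7].sum(2)//3)
P=load('scene')['p']; x,y0=[int(round(v)) for v in cc(530,226)]
print(P[y0-6:y0+7,x-6:x+7].sum(2)//3)
print('h1 pred side back',proj('side',f((-6,-40,0))),cs(254,290),'scene front',proj('scene',f((6,-40,0))),cc(530,226))
E
```

```text
tip [ 0.5697 -0.2455  0.2526] res 0.0042 minus pred mm [-1.3 -2.   2.1]
TLf [ 0.611  -0.3069  0.2787] res 0.005 minus pred mm [ 0.4  4.  -6.4]
TLb [ 0.5976 -0.3092  0.2815] res 0.0029 minus pred mm [-1.1 -0.3 -3.6]
h1 [ 0.6059 -0.2794  0.2417] res 0.0015 minus pred mm [-3.8  2.6 -7.6]
h2 [ 0.6116 -0.2421  0.2439] res 0.0015 minus pred mm [-4.7  0.6 -5.7]
[[128 115 104 106 106 104 104 104 104 106 108  96 182]
 [119 109 105 106 106 106 105 103 104 106 108 100 137]
 [152 119 105 107 106 104 105 103 104 104 106 109 108]
 [167 130 108 105 107 103 100 102 103 102 105 107 107]
 [165 130 110 107 107 108 104 103 103 102 102 105 106]
 [136 121 109 106 105 119 110 105 105 104 103 104 103]
 [101 110 100 105 106 128 116 106 107 105 104 102 103]
 [102 110 105 108 109 128 127 112 107 105 106 103 103]
 [103 112 113 113 107 103 143 123 107 106 106 104 101]
 [103 111 112 114 101  97 133 148 119 105 106 106 101]
 [104 112 113 113 106 112 109 172 138 105 107 106 103]
 [101 113 113 112 116 117 110 111 108 107 107 105 103]
 [ 92 109 112 112 114 116 101  91 102 106 106 106 103]
 [ 91 109 113 113 114 116 10
[... 218 characters left out ...]
  97  98  98  97  98  95  97]
 [ 97  97  97  98  98  98  97  98  96  97  98  97  97]
 [ 98  99  97 101 120 121 112 105  97  99  97  98  98]
 [ 98  97  92 100 121 154 159 148 115  99  95  97  98]
 [ 95  92  93  98 105 142 147 141 114  97  96  97  97]
 [ 99  98 100  99 100 106 106 107  95  93  94  98  96]
 [ 99  98 103 101 105 103 104 100  97  97  99  96  95]
 [102 101 102 104 108 103 104 101  99  99  99  99  98]
 [103 102 103 103 103 105 103 102 104 102 101 101 100]
 [104 103 102 100 102 101 101 105 103 106 107 105 101]
 [105 102 102 104 102 103 103 104 106 106 107 105 104]]
h1 pred side back [[368.3150902  250.03726475]] (368.3, 251.5) scene front [[242.04983408 229.67921466]] (243.5, 228.7)
```

```bash
cat >> k.py <<'E'
TIP=np.array([.5698,-.2448,.2510]); YAW=-10.5; D=np.array([np.cos(np.radians(YAW)),np.sin(np.radians(YAW)),0])
H2=H2+TR.apply([0,.001,-.0045])
def rep():
    s=get_state();p=np.array(s['tool_pos']);q=R.from_quat(s['eef_rot']); h=p+q.apply(H2)-TIP
    print('hole2 rel tip along/across/up mm',(np.array([h@D,h@[-D[1],D[0],0],h[2]])*1000).round(1))
E
cat > go.py <<'E'
from k import *
import sys
T=TIP+float(sys.argv[1])*D+[0,0,float(sys.argv[2])]
rep(); err(*hang(T,YAW)); plan([(*hang(T,YAW),-1)],maxd=.03)
E
python3 go.py .03 0
```

```text
hole2 rel tip along/across/up mm [45.4 11.7 -5.9]
err mm (tool) [-15.1  12.8  -0.7] rot deg [-0.45 -0.66  0.58] q [-0.06  0.74  0.24  1.52  0.33  0.94 -0.26] F [-0.4 -0.3 -0.7] 11.975 0.13166568113969798
{'x': -0.0189, 'y': 0.016, 'z': -0.0008, 'wx': -0.0025, 'wy': -0.0037, 'wz': 0.0032, 'fingers': -1.0}
```

Emit:
{"method": "apply_moves", "body": {"series": [{"x": -0.019,"y": 0.016,"z": -0.001,"wx": -0.0025,"wy": -0.0035,"wz": 0.003,"fingers": -1},{"x": 0,"y": 0,"z": 0,"wx": 0,"wy": 0,"wz": 0,"fingers": -1}]}}

```text
clock: 12.22
tool_pos: [0.6045, -0.2298, 0.2667]
eef_rot: [0.973, -0.091, -0.015, 0.213]
contact_force: [0.1, -0.3, -2.2]
opening: 0.131
```

```bash
python3 go.py .03 0; python3 - <<'E'
from k import *
snap('scene');snap('side')
TL=None
out=[]
s=get_state();p=np.array(s['tool_pos']);q=R.from_quat(s['eef_rot']);h=p+q.apply(H2)
for nm in('side','scene'):
    c=proj(nm,h)[0].astype(int); x0,y0=c[0]-30,c[1]-28
    print(nm,x0,y0,'peg axis pred',((proj(nm,[TIP-.07*D,TIP,TIP+.024*D,h-.006*D,h+.006*D])-[x0,y0]+.5)*8).round(0).tolist())
    out.append(cv2.resize(load(nm)['p'][y0:y0+60,x0:x0+48,::-1],None,fx=8,fy=8,interpolation=cv2.INTER_CUBIC))
cv2.imwrite('pics/i.png',np.hstack(out))
E
```

```text
hole2 rel tip along/across/up mm [31.2 -0.4  3.5]
err mm (tool) [-1.1 -1.8  3. ] rot deg [ 0.06 -0.29 -0.09] q [-0.05  0.71  0.25  1.55  0.34  0.93 -0.26] F [ 0.1 -0.3 -2.2] 12.225 0.13060119444964313
{'x': -0.0014, 'y': -0.0023, 'z': 0.0038, 'wx': 0.0003, 'wy': -0.0016, 'wz': -0.0005, 'fingers': -1.0}
side 329 213 peg axis pred [[-96.0, 315.0], [144.0, 263.0], [225.0, 246.0], [231.0, 234.0], [271.0, 225.0]]
scene 226 196 peg axis pred [[317.0, -15.0], [267.0, 152.0], [248.0, 212.0], [250.0, 213.0], [241.0, 244.0]]
```

View pics/i.png

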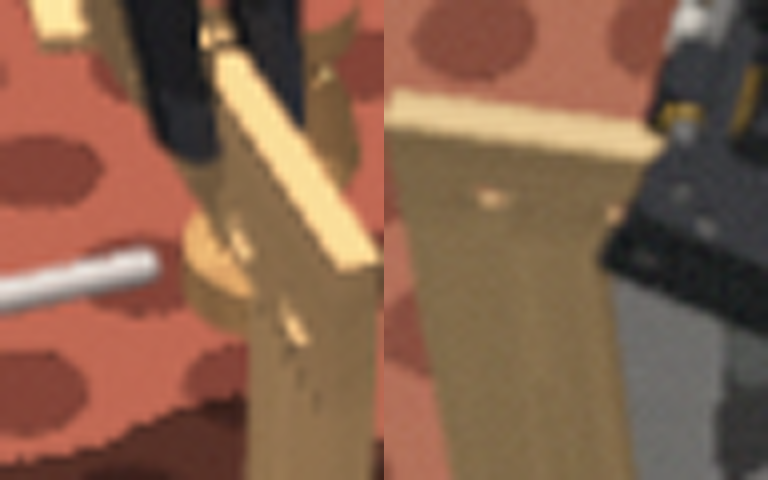

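The side crop shows the tip at (152,262) and hole 2's lit part at (240,243), so its centre is about (236,235). That is 3 mm above the extended peg axis and agrees with the model. The scene crop suggests up to a few mm of −y offset. I centre the hole and insert in small steps, watching the force.

```bash
python3 - <<'E'
from k import *
E2=np.array([-D[1],D[0],0])
plan([(*hang(TIP+.012*D+.0015*E2+[0,0,.001],YAW),-1)],maxd=.05)
plan([(*hang(TIP+.012*D+.0015*E2+[0,0,.001],YAW),-1),(*hang(TIP+.002*D+.0015*E2+[0,0,.001],YAW),-1)],maxd=.05)
E
```

```text
{'x': -0.0252, 'y': -0.001, 'z': 0.0016, 'wx': -0.0003, 'wy': -0.0022, 'wz': 0.0001, 'fingers': -1.0}
{'x': -0.0252, 'y': -0.001, 'z': 0.0016, 'wx': -0.0003, 'wy': -0.0022, 'wz': 0.0001, 'fingers': -1.0}
{'x': -0.0125, 'y': 0.0, 'z': -0.0, 'wx': 0.0, 'wy': 0.0, 'wz': 0.0, 'fingers': -1.0}
```

Emit:
{"method": "apply_moves", "body": {"series": [{"x": -0.025,"y": -0.001,"z": 0.0016,"wx": 0,"wy": -0.002,"wz": 0,"fingers": -1},{"x": 0,"y": 0,"z": 0,"wx": 0,"wy": 0,"wz": 0,"fingers": -1}]}}

```text
clock: 12.58
tool_pos: [0.5871, -0.2243, 0.2649]
eef_rot: [0.973, -0.09, -0.016, 0.212]
contact_force: [0.2, 0.2, -1.4]
opening: 0.132
```

```bash
python3 - <<'E'
from k import *
E2=np.array([-D[1],D[0],0])
rep();plan([(*hang(TIP+.002*D+.0015*E2+[0,0,.001],YAW),-1)],maxd=.05)
print([np.round(get_state()['contact_force'],2)])
E
```

```text
hole2 rel tip along/across/up mm [13.   2.   1.6]
{'x': -0.0137, 'y': 0.0002, 'z': 0.0009, 'wx': -0.0006, 'wy': -0.0009, 'wz': -0.0001, 'fingers': -1.0}
[array([ 0.22,  0.18, -1.37])]
```

Emit:
{"method": "apply_moves", "body": {"series": [{"x": -0.0075,"y": 0,"z": 0.0005,"wx": -0.0005,"wy": -0.001,"wz": 0,"fingers": -1},{"x": -0.005,"y": 0,"z": 0,"wx": 0,"wy": 0,"wz": 0,"fingers": -1},{"x": 0,"y": 0,"z": 0,"wx": 0,"wy": 0,"wz": 0,"fingers": -1}]}}

```text
clock: 12.95
tool_pos: [0.5786, -0.2225, 0.2646]
eef_rot: [0.973, -0.091, -0.017, 0.212]
contact_force: [0.2, -0.6, -2.5]
opening: 0.135
```

```bash
python3 - <<'E'
from k import *
rep()
print([np.round(get_state()[k],2) for k in('contact_force','moment')])
E
```

```text
hole2 rel tip along/across/up mm [4.3 2.1 1.4]
[array([ 0.24, -0.59, -2.47]), array([ 0.6, -0. ,  0. ])]
```

Emit:
{"method": "apply_moves", "body": {"series": [{"x": -0.0075,"y": 0,"z": 0,"wx": 0,"wy": 0,"wz": 0,"fingers": -1},{"x": -0.0075,"y": 0,"z": 0,"wx": 0,"wy": 0,"wz": 0,"fingers": -1},{"x": 0,"y": 0,"z": 0,"wx": 0,"wy": 0,"wz": 0,"fingers": -1}]}}

```text
clock: 13.32
tool_pos: [0.5662, -0.2202, 0.2645]
eef_rot: [0.973, -0.091, -0.017, 0.212]
contact_force: [-0.2, -0.9, -2.4]
opening: 0.133
```

```bash
python3 - <<'E'
from k import *
rep()
print([np.round(get_state()[k],2) for k in('contact_force','moment')])
E
```

```text
hole2 rel tip along/across/up mm [-8.3  2.1  1.3]
[array([-0.15, -0.93, -2.37]), array([ 0.68, -0.03, -0.  ])]
```

Emit:
{"method": "apply_moves", "body": {"series": [{"x": -0.0105,"y": 0,"z": 0,"wx": 0,"wy": 0,"wz": 0,"fingers": -1},{"x": -0.0105,"y": 0,"z": 0,"wx": 0,"wy": 0,"wz": 0,"fingers": -1},{"x": 0,"y": 0,"z": 0,"wx": 0,"wy": 0,"wz": 0,"fingers": -1}]}}

```text
clock: 13.7
tool_pos: [0.5484, -0.217, 0.2645]
eef_rot: [0.973, -0.091, -0.017, 0.212]
contact_force: [-0.1, 0.3, -2.1]
opening: 0.133
```

```bash
python3 - <<'E'
from k import *
rep()
print([np.round(get_state()[k],2) for k in('contact_force','moment')])
snap('scene');snap('side')
out=[]
s=get_state();p=np.array(s['tool_pos']);q=R.from_quat(s['eef_rot']);h=p+q.apply(H2)
for nm in('side','scene'):
    c=proj(nm,h)[0].astype(int); x0,y0=c[0]-45,c[1]-40
    print(nm,x0,y0,((proj(nm,[TIP,h])-[x0,y0]+.5)*5).round(0).tolist())
    out.append(cv2.resize(load(nm)['p'][y0:y0+110,x0:x0+80,::-1],None,fx=5,fy=5,interpolation=cv2.INTER_CUBIC))
cv2.imwrite('pics/j.png',np.hstack(out))
E
```

```text
hole2 rel tip along/across/up mm [-26.4   2.1   1.3]
[array([-0.09,  0.29, -2.11]), array([ 0.61, -0.03, -0.  ])]
side 290 206 [[285.0, 200.0], [229.0, 206.0]]
scene 216 166 [[217.0, 245.0], [232.0, 205.0]]
```

View pics/j.png

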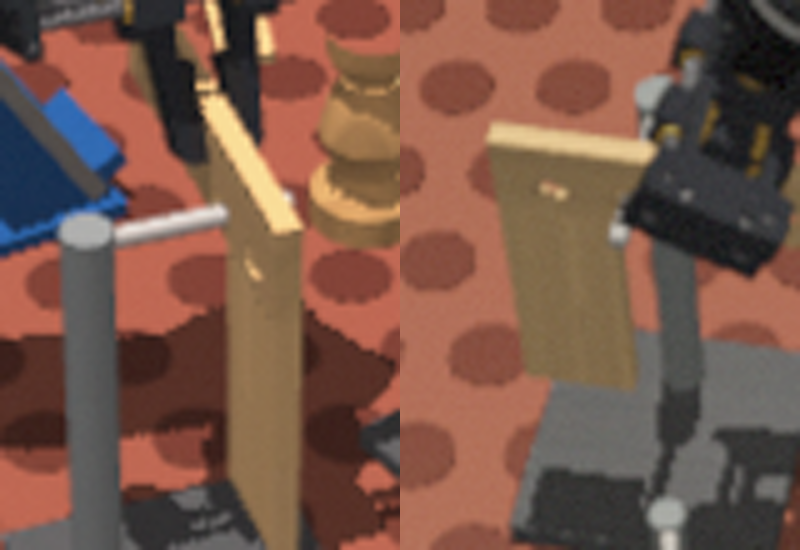

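The picture shows the peg going in at the plate's hole 2 (side crop (225,213)) and coming out in front (side crop (287,200), scene crop (617,232)), with hole 1 free at (252,268). Now I lower the plate until the peg carries it.

Emit:
{"method": "apply_moves", "body": {"series": [{"x": 0,"y": -0.0016,"z": 0.0034,"wx": 0,"wy": 0,"wz": 0,"fingers": -1},{"x": 0,"y": 0,"z": 0,"wx": 0,"wy": 0,"wz": 0,"fingers": -1}]}}

```text
clock: 14.05
tool_pos: [0.5497, -0.217, 0.2613]
eef_rot: [0.973, -0.091, -0.016, 0.212]
contact_force: [0.9, 0.3, -1.9]
opening: 0.133
```

```bash
python3 -c "
from k import *
rep();print([np.round(get_state()[k],2) for k in('contact_force','moment')])"
```

```text
hole2 rel tip along/across/up mm [-25.1   2.3  -1.9]
[array([ 0.89,  0.32, -1.93]), array([ 0.66, -0.13, -0.  ])]
```

Emit:
{"method": "apply_moves", "body": {"series": [{"x": 0,"y": -0.0012,"z": 0.0024,"wx": 0,"wy": 0,"wz": 0,"fingers": -1},{"x": 0,"y": 0,"z": 0,"wx": 0,"wy": 0,"wz": 0,"fingers": -1}]}}

```text
clock: 14.3
tool_pos: [0.55, -0.2169, 0.2589]
eef_rot: [0.973, -0.09, -0.016, 0.212]
contact_force: [-0.0, 0.0, -1.6]
opening: 0.133
```

```bash
python3 -c "
from k import *
rep();print([np.round(get_state()[k],2) for k in('contact_force','moment')])"
```

```text
hole2 rel tip along/across/up mm [-24.8   2.4  -4.3]
[array([-0.02,  0.04, -1.56]), array([ 0.63, -0.04,  0.02])]
```

Emit:
{"method": "apply_moves", "body": {"series": [{"x": 0,"y": -0.001,"z": 0.0018,"wx": 0,"wy": 0,"wz": 0,"fingers": -1},{"x": 0,"y": 0,"z": 0,"wx": 0,"wy": 0,"wz": 0,"fingers": -1}]}}

```text
clock: 14.55
tool_pos: [0.5501, -0.2168, 0.2571]
eef_rot: [0.973, -0.09, -0.016, 0.212]
contact_force: [-0.1, 0.4, -1.9]
opening: 0.133
```

```bash
python3 -c "
from k import *
rep();print([np.round(get_state()[k],2) for k in('contact_force','moment')])"
```

```text
hole2 rel tip along/across/up mm [-24.7   2.6  -6.1]
[array([-0.06,  0.35, -1.92]), array([ 0.61, -0.11, -0.03])]
```

Emit:
{"method": "apply_moves", "body": {"series": [{"x": 0,"y": -0.001,"z": 0.0018,"wx": 0,"wy": 0,"wz": 0,"fingers": -1},{"x": 0,"y": 0,"z": 0,"wx": 0,"wy": 0,"wz": 0,"fingers": -1}]}}

```text
clock: 14.8
tool_pos: [0.5504, -0.2171, 0.2564]
eef_rot: [0.973, -0.091, -0.015, 0.213]
contact_force: [-1.2, 0.8, -0.8]
opening: 0.133
```

```bash
python3 -c "
from k import *
rep();print([np.round(get_state()[k],2) for k in('contact_force','moment')])"
```

```text
hole2 rel tip along/across/up mm [-24.4   2.2  -6.8]
[array([-1.25,  0.8 , -0.77]), array([ 0.45,  0.08, -0.06])]
```

Emit:
{"method": "apply_moves", "body": {"series": [{"x": 0,"y": 0,"z": 0,"wx": 0,"wy": 0,"wz": 0,"fingers": -0.6},{"x": 0,"y": 0,"z": 0,"wx": 0,"wy": 0,"wz": 0,"fingers": -0.3},{"x": 0,"y": 0,"z": 0,"wx": 0,"wy": 0,"wz": 0,"fingers": -0.2},{"x": 0,"y": 0,"z": 0,"wx": 0,"wy": 0,"wz": 0,"fingers": -0.1},{"x": 0,"y": 0,"z": 0,"wx": 0,"wy": 0,"wz": 0,"fingers": -0.1}]}}

```text
clock: 15.42
tool_pos: [0.5507, -0.2174, 0.2565]
eef_rot: [0.973, -0.091, -0.015, 0.213]
contact_force: [0.1, -0.1, 0.7]
opening: 0.452
```

Emit:
{"method": "apply_moves", "body": {"series": [{"x": 0,"y": 0,"z": -0.02,"wx": 0,"wy": 0,"wz": 0,"fingers": -0.1},{"x": 0,"y": 0,"z": -0.04,"wx": 0,"wy": 0,"wz": 0,"fingers": -0.1},{"x": 0,"y": 0,"z": -0.06,"wx": 0,"wy": 0,"wz": 0,"fingers": -0.1},{"x": 0,"y": 0,"z": -0.06,"wx": 0,"wy": 0,"wz": 0,"fingers": -0.1},{"x": 0,"y": -0.06,"z": -0.03,"wx": 0,"wy": 0,"wz": 0,"fingers": -0.1},{"x": 0,"y": -0.06,"z": 0,"wx": 0,"wy": 0,"wz": 0,"fingers": -0.1},{"x": 0,"y": 0,"z": 0,"wx": 0,"wy": 0,"wz": 0,"fingers": -0.1},{"x": 0,"y": 0,"z": 0,"wx": 0,"wy": 0,"wz": 0,"fingers": -0.1}]}}

```text
clock: 16.42
tool_pos: [0.579, -0.0597, 0.3734]
eef_rot: [0.973, -0.092, -0.015, 0.213]
contact_force: [-0.3, -0.8, -0.4]
opening: 0.451
```

```bash
python3 - <<'E'
from k import *
print(get_state()['tool_pos'],get_state()['contact_force'])
import time
snap('scene'); a=load('scene')['p'].astype(int); snap('scene','z.png'); b=load('scene')['p'].astype(int)
C=cloud('scene')
hsv=cv2.cvtColor(load('scene')['p'],cv2.COLOR_RGB2HSV)
# wood pixels by 3-D box around the stand
q=(C-(TIP-.035*D))@np.stack([D,[-D[1],D[0],0],[0,0,1]]).T*1000
m=(abs(q[...,0])<45)&(abs(q[...,1]-30)<140)&(q[...,2]>-190)&(q[...,2]<70)&(hsv[...,0]>12)&(hsv[...,0]<28)&(hsv[...,1]>60)
print('wood px',m.sum(),'moved diff',abs(a-b)[m].max())
P=q[m]
for i in range(4):
    c=P.mean(0);nn=np.linalg.svd(P-c)[2][2];r=(P-c)@nn;P=P[abs(r)<[12,8,6,6][i]]
nn*=np.sign(nn[0]);print('plane normal in peg frame',nn.round(3),'centre',c.round(1),len(P))
v,u=np.where(m); 
# level: top boundary per column
cols=np.unique(u); top=np.array([v[u==k].min() for k in cols]); 
print(list(zip(cols.tolist(),top.tolist()))[::5])
for h0 in ((0,-4),(0,0)):
    pass
f=lambda x,y_,z_:TIP-.035*D+x*D/1000+y_*np.array([-D[1],D[0],0])/1000+np.array([0,0,z_/1000])
print('pred level TLf,TRf,BL,BR at x=12,hole -4',proj('scene',[f(4,-68,32),f(4,132,32),f(16,-68,-158),f(16,-8,-158)]).round(1).tolist())
E
```

```text
[ 0.57902085 -0.05974888  0.37337236] [-0.33526717 -0.82663885 -0.38853566]
wood px 2032 moved diff 10
plane normal in peg frame [1.    0.001 0.005] centre [ 14.4   6.5 -25.7] 1850
[(234, 194), (239, 194), (244, 194), (249, 195), (254, 196), (259, 196), (264, 198), (269, 198), (274, 199), (279, 199), (284, 200), (289, 201), (294, 201), (299, 202), (304, 203), (309, 204), (314, 204)]
pred level TLf,TRf,BL,BR at x=12,hole -4 [[233.8, 193.0], [313.8, 203.8], [240.3, 242.9], [261.8, 245.9]]
```

```bash
python3 - <<'E'
from k import *
C=cloud('scene'); pv=tp(0,126,106)
l=(C[170:225,440:490].reshape(-1,3)-pv)@np.stack([n,y,z]).T*1000
m=(l[:,2]>5)&(l[:,2]<38)&(l[:,0]<-15)&(l[:,0]>-80)&(abs(l[:,1])<60)
c=np.median(l[m],0); print('keeper post',c.round(1),m.sum(),'angle',np.arctan2(-c[0],-c[1]).round(2))
finish_job()
E
```

```text
keeper post [-56.7   0.8  21.5] 67 angle 1.59
the job is handed in; nothing more can be done
```

I swung the keeper fully open while the template was still in the rack. I then lifted the template out, slid hole 2 (nearest its centre of mass) onto the larger stand's peg, let it go and handed the job in at about 16.5 s of the 66 s allowed.

**Last checks**
- **Hang:** the top edge matches a level plate to about 1 px. The plate's normal is along the peg to within about 0.005 rad. Two pictures in a row show no motion, and the last picture I viewed, just before letting go, shows the peg through hole 2.
- **Position on the peg:** the hole should sit about 10 mm in front of `peg_mid`, inside the allowed range.
- **Keeper:** depth readings put it at about 1.59 rad.
- **Robot:** the gripper is about 0.2 m clear of the template and touches nothing.
- **Bystanders:** I did not measure the spindle, block and bin at the end. No contact force suggested that the arm had touched them.

**What disagreed or went wrong**
- The two cameras disagreed by 3–4 mm on the hole's height, so I inserted in small steps while watching the force.
- My first approach to the keeper, with the tool leaning like the template, ran a wrist joint close to its limit. I used an upright tool for the keeper and a sideways-slanted grip for the template instead.
- One move call was refused because it left out some keys; nothing moved.

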